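Post the offering tablet in the locked box

TASK

Post the narrow wooden tablet in the offering box: pull out the pin that locks the shutter, slide the shutter fully open, and push the tablet foot first through the slot until it drops into the box. Then close the shutter fully and push the pin fully home again through its hole. Leave the wide tablet and the butter lamps standing where they are.

Things in the scene. Friction and masses are not known exactly. Their poses are not given: they have to be found in the camera images.
- box: Offering box, fixed, hollow, dark wood: 230 mm deep, 240 wide, 246 high, its upper front face sloping at 30 degrees towards the robot. Origin: centre of its underside; x away from the robot, y left, z up. The face spans 92 mm up and 92 mm down the slope from the slot's centre, 100 mm to its right, 140 mm to its left.
- slot (a point): Centre of the slot, at the outer surface of the sloping face, 200 mm above the table. Axes: x up the slope, away from the robot; y left, along the slot; z out of the face, square to it (30 degrees from vertical). The slot is 12 mm (x) by 75 mm (y). Two brass rails, 5 mm wide and 8 mm high, run along y across the face at x = -24 and +52.5 mm.
- chute (a point): A point 22 mm down the chute that leads from the slot along its -z (walled 100 mm deep). Here a sprung rubber shoe on the upslope side pinches whatever is thicker than 7.4 mm: pushing the tablet past takes about 5 N, and let go half-way it stays put. Once its 9 mm thick board is past this point (tongue 5 to 10 mm proud of the face) it drops into the box. Axes as the slot's.
- shutter (a joint): Steel shutter plate over the slot, top 5 mm above the face, sliding along the slot's +y: 0 = closed, 0.088 m = fully open, stops at both ends. Friction about 1.5 N; it stays where left. A tongue at its upslope right corner has an 11 mm hole for the pin; with the pin in it cannot slide, nor close over a tablet that stands proud of the face.
- shutter_fin (a point): Centre of the shutter's upright fin, to push or pinch: 10 mm thick (y of the slot's frame), 40 mm long (x), rising from 5 to 35 mm above the face; this point is 20 mm above the face. Moves with the shutter; when closed it is straight above the slot's centre. Axes as the slot's.
- pin (a joint): Captive ball-lock pin, sliding square to the face in a small bridge: 0 = fully in, through the shutter's hole; 0.020 m = pulled out to its stop (it cannot come off). A spring ball keeps it in or out: about 6 N to pull or push it past the middle. It is clear of the shutter above 0.011 m and enters the hole only with the shutter closed to about 1.5 mm.
- pin_head (a point): Centre of the pin's dark steel head, a cylinder 24 mm across and 25 mm long, axis square to the face. With the pin in, it is 42.5 mm above the face, 35 mm up the slope and 72 mm to the right (-y) of the slot's centre; it moves with the pin. The bridge below it is 24 mm wide (y), its top 24 mm above the face. Axes as the slot's.
- tablet_mid (a point): Narrow wooden tablet, upright in the groove of one of two stands, left or right. Point: its centre, half-way up its 120 mm height. x = thickness, y = width, z up. Lower 85 mm: board 70 mm wide, 9 mm thick; top 35 mm: tongue 40 mm wide, 4.5 mm thick, to hold it by. About 0.13 to 0.25 kg. It fits the slot foot first, either face up.
- stand_a: Wooden stand that holds the narrow tablet, fixed: 60 by 130 mm, 40 mm high. Origin: centre of its underside; y along its groove. The groove is 28 mm deep and 11.5 mm wide, its floor 12 mm above the table: the tablet comes out straight up.
- wide_mid (a point): A second tablet of the same wood and shape but 105 mm wide, too wide for the slot, in the other, like stand. Point: its centre, 60 mm above its foot. To be left alone.
- lamp0_mid (a point): A butter lamp, a loose metal goblet 60 mm across and 60 mm high, standing on the table; point on its axis half-way up. To be left standing where it is.
- lamp1_mid (a point): A butter lamp, a loose metal goblet 60 mm across and 60 mm high, standing on the table; point on its axis half-way up. To be left standing where it is.
- lamp2_mid (a point): A butter lamp, a loose metal goblet 90 mm across and 100 mm high, standing on the table; point on its axis half-way up. To be left standing where it is.
- lamp3_mid (a point): A butter lamp, a loose metal goblet 60 mm across and 60 mm high, standing on the table; point on its axis half-way up. To be left standing where it is.
- lamp4_mid (a point): A butter lamp, a loose metal goblet 60 mm across and 60 mm high, standing on the table; point on its axis half-way up. To be left standing where it is.
- lamp5_mid (a point): A butter lamp, a loose metal goblet 84 mm across and 85 mm high, standing on the table; point on its axis half-way up. To be left standing where it is.

How it is judged:
By the outcome, as a careful person would: the job done as asked, in the order asked, and still so for the second after the job is handed in, with the robot touching nothing.
It also fails if it takes over 69 s, if anything falls off the work surface, if the arm or the gripper's body presses on something with over 40 N, if the wrist force passes 120 N, or if a joint passes its speed limit or range.

ROBOT

A 6-joint arm with a two-finger parallel gripper is mounted at the origin on the work surface. World frame = base frame: x ahead of the robot, y to its left, z up, the work surface at z = 0. Lengths are in m, angles in rad, forces in N, time in s.
With the tool pointing down it reaches from about 0.325 to 0.9 m from the base axis. Payload 6.1 kg.
Tool frame: the origin (TCP) lies at the very end of the fingers, on their centre line; the grasp point (between the pads) lies 19 mm behind it; z points along the fingers, y is the direction in which the jaws open and shut (so a half turn about z gives the same grasp; the last joint's range is limited). The gripper opens to 85 mm and grips with 20 to 120 N. Pads are 22 mm wide; open, the fingers measure 114 mm over their backs; the gripper's body (76 mm by 85 mm) begins 54 mm behind the grasp point. The pads swing forward as they close: fully open they stand 13 mm farther back than shut.
Start: joints at [-1.358, 0.22, 1.526, -0, 1.395, -0.126], TCP at [0.208, -0.589, 0.231] pointing down, gripper open.
Joint ranges: [-2.98, 2.98], [-0.91, 2.08], [0.09, 2.57], [-1.24, 4.39], [0.2, 2.65], [-2.68, 2.68]. Speed limits (rad/s): [2.57, 2.57, 3.01, 3.14, 3.14, 3.14].

INTERFACE

Orientations are given as a rotation vector (axis times angle).
In Python, from cell import robot gives the robot as it stands.
- The arm moves only by the tool move_arm, never from a script. Its argument "targets" is a list of rows, each a list of 5 numbers: the opening, from -1 (shut) to 1 (fully open), then the shift along the tool's x, y, z in cm, then the turn about the tool's z in degrees. A call has 1 to 8 rows; each row shifts and turns the pose as measured when the row begins, along the tool's axes as they then stand; what a row does not reach is not made up. A row lasts 1/8 s, in which the tool goes at most 62.5 mm and 10.7 degrees, less where a joint would pass 70% of its speed; a pose out of reach is approached as far as the arm can. A call is refused whole if a number of a shift passes 6.25 or a number of a turn 10.7, either way. A call with a gripper value outside its range is refused whole. The fingers move at their own pace and stop on an object; "squeeze" is the grip in N (left out, the last holds). Time passes only in rows, so rows that do not move let the fingers close. It gives the time, the measured TCP pose, the force and the opening at its end, in the units of the state.
- robot.read_state(): the state, without advancing time (a new reading comes with each control period).
- robot.read_camera(name): name is "scene" or "top"; returns the picture (420x560x3 uint8, red, green, blue); there is no depth.
- robot.camera_info(name): a dict with "mtx" (3x3 intrinsics, pixels), "k1" (the pictures are not rectified: a ray, as slopes to the right and down, at radius r is drawn at 1 + k1 r^2 times it, then the intrinsics apply), "R" (3x3) and "t" (3): a world point X has camera coordinates R X + t. Camera axes: x right, y down, z forward; pixel columns grow to the right and rows downward; lengths in m; the calibration is good to about 2 mm. A picture is of the moment at which its call begins. camera_info takes no time and is no camera call.
- robot.hand_in(): hands the job in, once; it reports no verdict.
Trained networks look in the newest picture that a camera, given by its name, has taken for a name from the list of things; names that differ only in an ending like _2 or _b are one class to them, and where a whole thing is asked for, a point or a joint stands for the part that bears it (a point fixed in the world has none). Each returns a list of dicts, best first, with "p" (0 to 1); they miss things now and then, are a little off and sometimes report something else, mostly with a low value. They report only what shows in the picture. A call takes as long as a camera call.
- robot.recognise(label, camera): "extent" ([left, top, right, bottom] in pixels, round what is visible of it).
- robot.spot_point(label, camera): "location" ([column, row] in pixels: a listed point, or the origin of a listed thing).
The state is a dict: "clock": time; "joint_pos": joint angles; "dq": joint speeds; "effort": joint torques, N m; "ee_pos": TCP position; "tool_rot": TCP orientation; "wrist_force": force on the tool from outside, world axes, zero at the start; "torque": the same for the moment, N m; "gripper_width": finger opening in m.
Only numpy, scipy, OpenCV 4.12 (cv2) and the standard library are available. Lean on these libraries where they do the work, as an engineer would, in place of code of your own. Each camera call takes 0.05 s, during which the arm holds its last target. There are 200 camera calls.

## Working session

There is one attempt and no reset: what is moved stays moved. The work goes in short steps, Python scripts to look and compute and a tool call to move; the robot and the scene stay as the last step left them, time stands still between calls to the robot, and variables do not carry over. Pictures are saved under pics/ and viewed, about 8 in all and at most 12, crops included, and the job is handed in when it is done.

Besides the shell and the picture viewer there is one more tool, called after ">>>" by a JSON object that holds its "op" and its "data". move_arm: Moves the arm, as the interface text tells. Its arguments: {"type":"object","properties":{"targets":{"type":"array"},"squeeze":{"type":"number"}},"required":["targets"]}

```bash
ls; mkdir -p pics; cat > look.py <<'E'
import cv2,numpy as np
from cell import robot
def snap(cam,fn):
    im=robot.read_camera(cam); cv2.imwrite('pics/'+fn,cv2.cvtColor(np.asarray(im),cv2.COLOR_RGB2BGR)); return im
E
python3 - <<'E'
from look import *
a=snap('scene','s0.png');b=snap('top','t0.png')
for c in('scene','top'):
    i=robot.camera_info(c);print(c,np.round(np.array(i['mtx']),1).tolist(),i['k1'],np.round(i['R'],4).tolist(),np.round(i['t'],4).tolist())
    for l in 'box slot shutter_fin pin_head tablet_mid stand_a wide_mid lamp0_mid lamp2_mid lamp5_mid'.split():
        print(l,[(np.round(d['location'],1).tolist(),round(d['p'],2)) for d in robot.spot_point(l,c)[:6]])
print(robot.read_state())
E
```

```text
pics
scene [[448.0, 0.0, 278.2], [0.0, 448.0, 212.7], [0.0, 0.0, 1.0]] -0.1501115185233665 [[0.3058, 0.9519, 0.0169], [0.7448, -0.2281, -0.6271], [-0.5931, 0.2044, -0.7788]] [-0.1486, -0.2784, 1.8444]
box []
slot [([281.9, 223.0], 0.64)]
shutter_fin [([274.4, 216.1], 0.71)]
pin_head [([256.3, 221.2], 0.48)]
tablet_mid [([183.7, 237.3], 0.53)]
stand_a [([190.0, 251.4], 0.78), ([209.2, 283.3], 0.4)]
wide_mid [([361.5, 207.1], 0.85)]
lamp0_mid [([317.5, 197.5], 0.54)]
lamp2_mid [([379.9, 237.0], 0.57)]
lamp5_mid [([142.0, 262.4], 0.91)]
top [[387.3, 0.0, 283.3], [0.0, 387.3, 209.9], [0.0, 0.0, 1.0]] -0.02776333589109042 [[0.0226, -0.9997, 0.0027], [-0.9785, -0.0227, -0.2052], [0.2052, 0.002, -0.9787]] [-0.0429, 0.5439, 1.0489]
box []
slot [([285.5, 188.3], 0.67)]
shutter_fin [([284.4, 188.7], 0.79)]
pin_head [([314.7, 173.1], 0.66)]
tablet_mid [([386.1, 240.7], 0.6), ([284.8, 186.7], 0.6)]
stand_a [([378.9, 249.0], 0.57)]
wide_mid [([169.3, 224.6], 0.76)]
lamp0_mid [([209.9, 271.2], 0.77)]
lamp2_mid [([170.0, 184.3], 0.9)]
lamp5_mid [([435.9, 230.4], 0.81)]
{'clock': 1.1, 'joint_pos': array([-1.35810109e+00,  2.20402929e-01,  1.52648826e+00,  5.57205993e-06,
        1.39466578e+00, -1.26077194e-01]), 'dq': array([ 0.00146402, -0.00082294,  0.00042723,  0.00035111,  0.00170279,
       -0.00102433]), 'effort': array([ 8.02901632e-04, -4.96854687e+01, -3.89734876e+01, -2.55440191e-04,
        8.49308126e-04,  6.27671824e-06]), 'ee_pos': array([ 0.20771957, -0.5894824 ,  0.23130405]), 'tool_rot': array([3.09659686e+00, 5.29593977e-01, 1.10356405e-05]), 'wrist_force': array([-0.56409784,  0.06056291,  0.07132194]), 'torque': array([ 0.02370719, -0.02544448,  0.02460044]), 'gripper_width': 0.08545851382622593}
```

```bash
python3 -c "
import cv2,numpy as np
a=cv2.imread('pics/s0.png');b=cv2.imread('pics/t0.png');cv2.imwrite('pics/m0.png',cv2.resize(np.vstack([a,b]),(400,600)));"
```

```text
(no output)
```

View pics/s0.png

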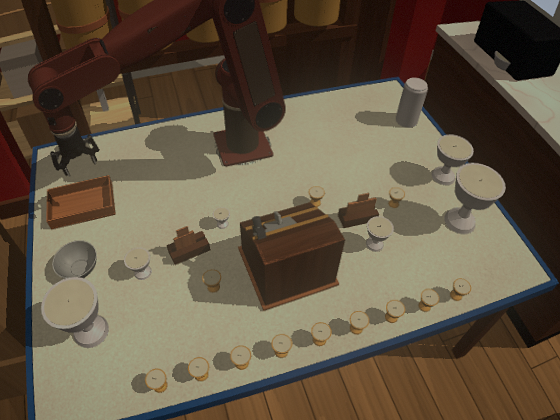

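View pics/t0.png

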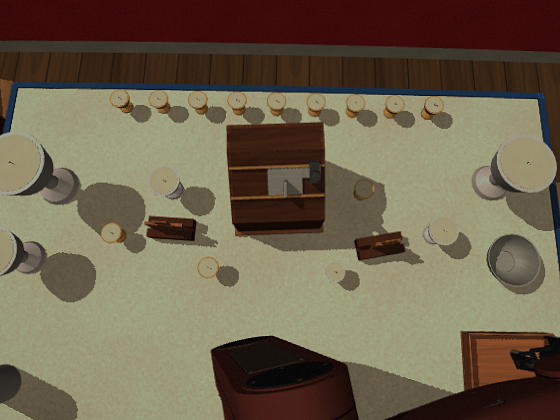

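Scene view: looking back at the robot. The box is at (290,250), with the tablets at (184,237) and (361,207). Top view: the box is at (277,180) with the shutter at (287,185) and the pin at (315,172). The right stand at (380,245) is reported as the narrow tablet's. I'll triangulate and crop next.

```bash
cat >> look.py <<'E'
from scipy.optimize import least_squares
INF={c:robot.camera_info(c) for c in('scene','top')}
def proj(c,X):
    i=INF[c];p=np.atleast_2d(X)@np.array(i['R']).T+np.array(i['t']);s=p[:,:2]/p[:,2:]
    s=s*(1+i['k1']*(s**2).sum(1,keepdims=True));M=np.array(i['mtx']);return s@M[:2,:2].T+M[:2,2]
def tri(a,b,X0=(.6,0,.1)):
    r=least_squares(lambda X:np.r_[proj('scene',X)[0]-a,proj('top',X)[0]-b],X0);return r.x,np.abs(r.fun).max()
def atz(c,px,z):
    r=least_squares(lambda v:proj(c,[v[0],v[1],z])[0]-px,(.6,0));return r.x
E
python3 - <<'E'
from look import *
P=dict(slot=((281.9,223),(285.5,188.3)),fin=((274.4,216.1),(284.4,188.7)),pin=((256.3,221.2),(314.7,173.1)),tab=((183.7,237.3),(386.1,240.7)),stand=((190,251.4),(378.9,249)),wide=((361.5,207.1),(169.3,224.6)))
for k,v in P.items():
    x,e=tri(*v);print(k,np.round(x,4),round(e,1))
for n,p,z in[('fl',(234.5,228),0),('br_t',(324,123),.246),('bl_t',(227,125),.246)]:print(n,atz('top',p,z))
a=cv2.imread('pics/s0.png');b=cv2.imread('pics/t0.png')
A=cv2.resize(a[190:300,150:310],None,fx=3.2,fy=3.2,interpolation=2);B=cv2.resize(b[110:270,220:420],None,fx=2.56,fy=2.56,interpolation=2)
A=cv2.resize(A,(400,275));cv2.imwrite('pics/c0.png',cv2.resize(a[195:295,160:300],(798,570),interpolation=2));cv2.imwrite('pics/c1.png',cv2.resize(b[115:265,215:415],(800,600),interpolation=2))
E
```

```text
slot [ 0.5727 -0.029   0.196 ] 2.9
fin [ 0.5624 -0.0354  0.2211] 1.6
pin [ 0.5928 -0.1035  0.2592] 0.2
tab [ 0.4586 -0.3137  0.0875] 0.2
stand [ 0.4475 -0.312  -0.0093] 2.0
wide [0.4947 0.2944 0.0642] 2.2
fl [0.49816747 0.11357334]
br_t [ 0.72696269 -0.12651799]
bl_t [0.71600298 0.11314079]
```

View pics/c1.png

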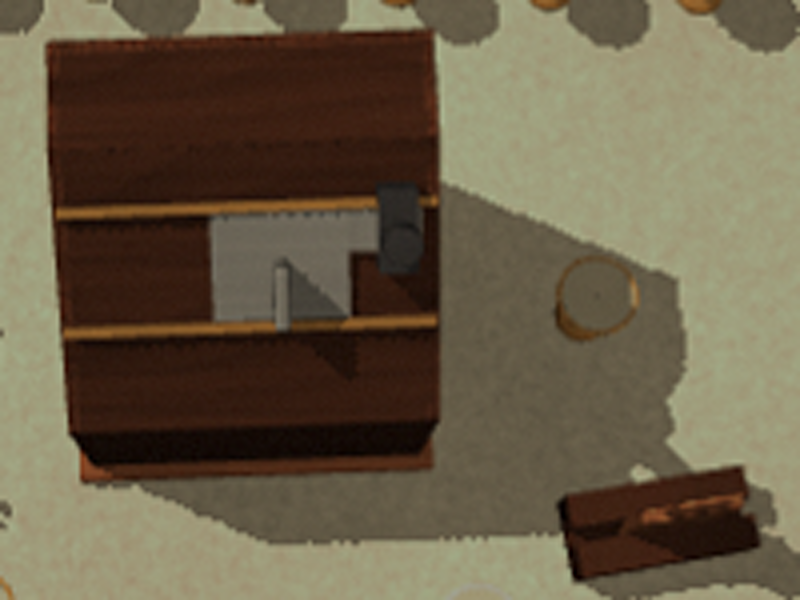

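View pics/c0.png

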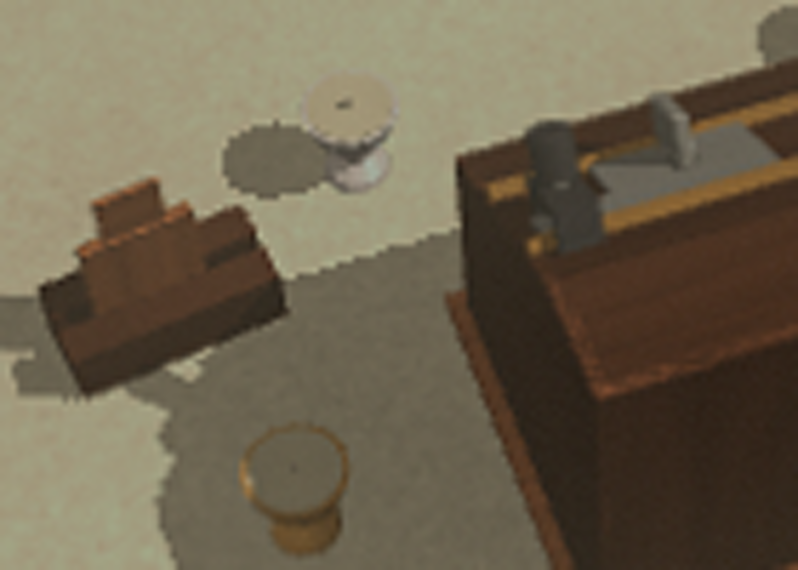

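>>> {"op": "move_arm", "data": {"targets": [[1,0,0,-6,0],[1,0,0,-6,0],[1,0,0,-6,0],[1,0,0,-6,0],[1,0,0,-6,0],[1,0,0,-6,0],[1,0,0,-6,0],[1,0,0,-6,0]]}}

```text
clock: 2.1
ee_pos: [0.207, -0.588, 0.6964]
tool_rot: [-3.092, -0.529, -0.0]
wrist_force: [-0.2, -2.1, 1.9]
gripper_width: 0.0854
```

```bash
cat >> look.py <<'E'
s30,c30=.5,np.sqrt(3)/2
def slot2w(v,p,zs=.2):   # v = slot x,y,yaw ; p slot-frame mm
    p=np.atleast_2d(p)/1000; b=np.c_[p[:,0]*c30-p[:,2]*s30,p[:,1],p[:,0]*s30+p[:,2]*c30]
    c,s=np.cos(v[2]),np.sin(v[2]);return np.c_[v[0]+c*b[:,0]-s*b[:,1],v[1]+s*b[:,0]+c*b[:,1],zs+b[:,2]]
E
python3 - <<'E'
from look import *
T=np.array([[52.5,140,8,57,214],[52.5,-100,8,437,203],[-24,140,8,64,333],[-24,-100,8,437,321],[-92,140,0,70,433],[-92,-100,0,438,422],[35,-72,55,402,240]],float)
S=np.array([[-24,-100,8,490,190],[52.5,-100,8,538,247],[-92,-100,0,462,158],[35,-72,55,551,130]],float)
# box back corners: slot frame of box pt: dx=150.3,dz=46
def bx(dx,y,dz):return [1000*(dx*c30+dz*s30),y,1000*(-dx*s30+dz*c30)]
T=np.vstack([T,[*bx(.1503,140,.046),48,43],[*bx(.1503,-100,.046),433,32]]);S=np.vstack([S,[*bx(.1503,-100,.046),602,398]])
tp=T[:,3:]/4+[215,115];sp=S[:,3:]/5.7+[160,195]
f=lambda v:np.r_[(proj('top',slot2w(v,T[:,:3]))-tp).ravel(),(proj('scene',slot2w(v,S[:,:3]))-sp).ravel()]
r=least_squares(f,(.56,-.03,0),loss='soft_l1');print(r.x);print(np.round(f(r.x).reshape(-1,2),1).tolist())
for n,p in dict(fin=(0,0,20),pin=(35,-72,42.5)).items():print(n,slot2w(r.x,p))
# stand: top rect corners from top crop, z=.04
q=np.array([[560,500],[742,467],[759,547],[576,580]])/4+[215,115]
C=np.array([atz('top',p,.04) for p in q]);print(C.round(4).tolist(),C.mean(0),np.degrees(np.arctan2(*(C[0]-C[1])[::-1]))-90,np.degrees(np.arctan2(*(C[3]-C[2])[::-1]))-90)
# tongue top of tablet: z=.132 top, crop endpoints
print([atz('top',np.array(p)/4+[215,115],.132) for p in [(642,514),(745,497)]])
# tongue top corners seen in scene
for p in [(93,203),(157,180)]:print(atz('scene',np.array(p)/5.7+[160,195],.132))
print(robot.read_state()['joint_pos'])
E
```

```text
[ 0.57523534 -0.03254101  0.06462698]
[[-2.6, 0.1], [0.5, -1.0], [-1.9, 0.3], [0.5, -0.5], [-0.9, -0.3], [-0.1, -1.3], [-0.2, 1.5], [-1.5, -0.8], [-0.8, -1.8], [-2.1, -0.7], [-3.6, -1.3], [-2.3, -0.3], [-1.4, -0.5], [-1.4, 0.4]]
fin [[ 0.56525621 -0.03318683  0.21732051]]
pin [[ 0.58892722 -0.10380554  0.25430608]]
[[0.4651, -0.237], [0.4918, -0.3684], [0.4345, -0.3784], [0.4084, -0.2475]] [ 0.44996383 -0.3078285 ] 11.48996777646856 11.281136237605708
[array([ 0.44472311, -0.27343981]), array([ 0.45738266, -0.34151057])]
[ 0.4594585  -0.33144729]
[ 0.45409715 -0.29429691]
[-1.35902805e+00  5.25683484e-01  2.28899586e-01  6.36654518e-04
  2.39163236e+00 -1.26474527e-01]
```

>>> {"op": "move_arm", "data": {"targets": [[1,0,0,-6,0],[1,0,0,-6,0],[1,0,0,-6,0],[1,0,0,-6,0]]}}

```text
clock: 2.6
ee_pos: [0.1742, -0.498, 0.7963]
tool_rot: [3.029, 0.517, 0.023]
wrist_force: [0.7, 0.8, -0.3]
gripper_width: 0.0852
```

```bash
python3 -c "
from cell import robot;print(robot.read_state()['joint_pos'])"
```

```text
[-1.39302091  0.44128519  0.0886461   0.02534822  2.54238484 -0.13911779]
```

Crops: the stand at the right holds the narrow tablet (its board leaves groove free on both sides), and the pin is in. Commanding past the reach limit tilts the tool outward. That's useful, because the tablet needs a 30° tilt over the box. First I'll undo this small sideways lean at the inner limit.

>>> {"op": "move_arm", "data": {"targets": [[1,0.4,-2.8,5.5,0],[1,0.4,-2.8,5.5,0],[1,0.4,-2.8,5.5,0],[1,0.4,-2.8,5.5,0],[1,0.4,-2.8,5.5,0],[1,0.4,-2.8,5.5,0],[1,0.4,-2.8,5.5,0],[1,0.4,-2.8,5.5,0]]}}

```text
clock: 3.6
ee_pos: [0.147, -0.3356, 0.4145]
tool_rot: [2.988, 0.509, 0.025]
wrist_force: [0.8, -0.5, 0.7]
gripper_width: 0.0851
```

```bash
cat > st.py <<'E'
from cell import robot
import numpy as np
from scipy.spatial.transform import Rotation as Ro
s=robot.read_state();R=Ro.from_rotvec(s['tool_rot']).as_matrix()
print(round(s['clock'],2),'q',s['joint_pos'].round(3),'p',s['ee_pos'].round(4),'g',round(s['gripper_width'],4),'F',s['wrist_force'].round(1));print('x',R[:,0].round(3),'y',R[:,1].round(3),'z',R[:,2].round(4))
E
python3 st.py
```

```text
3.6 q [-1.388 -0.572  1.885  0.015  1.719 -0.152] p [ 0.147  -0.3356  0.4145] g 0.0851 F [ 0.8 -0.5  0.7]
x [ 0.944  0.331 -0.002] y [ 0.329 -0.938  0.111] z [ 0.0348 -0.1055 -0.9938]
```

>>> {"op": "move_arm", "data": {"targets": [[1,0.5,-3,5,0],[1,0.5,-3,4,0],[1,0.5,-3,2,0]]}}

```text
clock: 3.98
ee_pos: [0.1348, -0.2543, 0.2907]
tool_rot: [2.985, 0.508, 0.026]
wrist_force: [0.0, 0.4, 0.7]
gripper_width: 0.0855
```

```bash
python3 st.py
```

```text
3.98 q [-1.377 -0.857  2.256  0.014  1.628 -0.142] p [ 0.1348 -0.2543  0.2907] g 0.0855 F [0.  0.4 0.7]
x [ 0.944  0.33  -0.002] y [ 0.329 -0.937  0.115] z [ 0.0357 -0.109  -0.9934]
```

>>> {"op": "move_arm", "data": {"targets": [[1,0.5,-4,0,0],[1,0.5,-4,0,0]]}}

```text
clock: 4.22
ee_pos: [0.1442, -0.2117, 0.2842]
tool_rot: [3.029, 0.51, -0.002]
wrist_force: [-0.7, -1.2, 0.9]
gripper_width: 0.0857
```

```bash
python3 st.py
```

```text
4.22 q [-1.27  -0.913  2.289 -0.011  1.696 -0.035] p [ 0.1442 -0.2117  0.2842] g 0.0857 F [-0.7 -1.2  0.9]
x [ 0.945  0.327 -0.013] y [ 0.327 -0.942  0.069] z [ 0.0102 -0.0693 -0.9975]
```

>>> {"op": "move_arm", "data": {"targets": [[1,0,-3,0,0],[1,0,-3,0,0],[1,0,-2,0,0]]}}

```text
clock: 4.6
ee_pos: [0.1569, -0.178, 0.2866]
tool_rot: [3.071, 0.516, -0.045]
wrist_force: [-0.7, 0.5, -0.7]
gripper_width: 0.0853
```

```bash
python3 st.py
```

```text
4.6 q [-1.134 -0.913  2.284 -0.036  1.752  0.097] p [ 0.1569 -0.178   0.2866] g 0.0853 F [-0.7  0.5 -0.7]
x [ 0.945  0.326 -0.033] y [ 0.327 -0.945  0.022] z [-0.0238 -0.0317 -0.9992]
```

>>> {"op": "move_arm", "data": {"targets": [[1,0,-3,0,0],[1,0,-3,0,0]]}}

```text
clock: 4.85
ee_pos: [0.1687, -0.1468, 0.291]
tool_rot: [3.096, 0.517, -0.081]
wrist_force: [-0.4, -0.6, -0.2]
gripper_width: 0.0852
```

```bash
python3 st.py
```

```text
4.85 q [-1.    -0.913  2.276 -0.049  1.797  0.23 ] p [ 0.1687 -0.1468  0.291 ] g 0.0852 F [-0.4 -0.6 -0.2]
x [ 0.945  0.324 -0.051] y [ 0.325 -0.946 -0.007] z [-0.0506 -0.0098 -0.9987]
```

```bash
python3 - <<'E'
from look import *
T=np.array([[52.5,140,8,57,214],[52.5,-100,8,437,203],[-24,140,8,64,333],[-24,-100,8,437,321],[-92,140,0,70,433],[-92,-100,0,438,422],[35,-72,55,402,240],[-20,0,35,281,297+30],[20,0,35,283,262]],float)
def bx(dx,y,dz):return [1000*(dx*c30+dz*s30),y,1000*(-dx*s30+dz*c30)]
T=np.vstack([T,[*bx(.1503,140,.046),48,43],[*bx(.1503,-100,.046),433,32]])
tp=T[:,3:]/4+[215,115]
f=lambda v:(proj('top',slot2w(v,T[:,:3]))-tp).ravel()
r=least_squares(f,(.56,-.03,0),loss='soft_l1');print(r.x);print(np.round(f(r.x).reshape(-1,2),1).tolist())
print(slot2w(r.x,(35,-72,42.5)),slot2w(r.x,(35,-72,62.5)))
E
```

```text
[ 0.57463689 -0.03406657  0.05759813]
[[-1.8, -0.1], [1.2, -0.5], [-1.3, 0.2], [1.1, -0.0], [-0.6, -0.4], [0.3, -0.8], [0.5, 2.0], [0.5, 1.3], [-0.4, 1.6], [-0.5, -1.0], [0.2, -1.3]]
[[ 0.58782753 -0.10542557  0.25430608]] [[ 0.57784411 -0.10600124  0.27162659]]
```

>>> {"op": "move_arm", "data": {"targets": [[1,0,0,-3,8],[1,0,0,-3,7.6]]}}

```text
clock: 5.1
ee_pos: [0.1717, -0.1445, 0.3519]
tool_rot: [3.13, 0.084, -0.078]
wrist_force: [0.2, -0.2, -0.5]
gripper_width: 0.0854
```

```bash
cat >> st.py <<'E'
import sys
print('xyaw',np.degrees(np.arctan2(R[1,0],R[0,0])).round(2))
V=(.5745,-.033,.0576)
def slotpos(p):
    d=p-np.array([V[0],V[1],.2]);c,s=np.cos(V[2]),np.sin(V[2]);d=np.array([c*d[0]+s*d[1],-s*d[0]+c*d[1],d[2]])
    return np.array([d[0]*.866+d[2]*.5,d[1],-d[0]*.5+d[2]*.866])*1000
print('slotpos',slotpos(s['ee_pos']).round(1))
a=[float(v) for v in sys.argv[1:]]
if a:
    print('tool shift cm',(R.T@(np.array(a[:3])-s['ee_pos'])*100).round(2))
E
python3 st.py .585 -.105 .33
```

```text
5.1 q [-0.983 -0.879  2.15  -0.05   1.889  0.519] p [ 0.1717 -0.1445  0.3519] g 0.0854 F [ 0.2 -0.2 -0.5]
x [ 0.997  0.053 -0.05 ] y [ 0.054 -0.999  0.008] z [-0.0496 -0.0107 -0.9987]
xyaw 3.06
slotpos [-277.8  -88.1  335.8]
tool shift cm [41.54 -1.74  0.1 ]
```

>>> {"op": "move_arm", "data": {"targets": [[0.2,5.9,-0.3,0,0],[0.2,5.9,-0.3,0,0],[0.2,5.9,-0.3,0,0],[0.2,5.9,-0.3,0,0],[0.2,5.9,-0.3,0,0],[0.2,5.9,-0.2,0,0],[0.2,5.9,0,0,0]]}}

```text
clock: 5.98
ee_pos: [0.5957, -0.1117, 0.351]
tool_rot: [3.109, 0.06, -0.034]
wrist_force: [-0.6, -1.7, 1.3]
gripper_width: 0.0515
```

```bash
python3 st.py .585 -.105 .244; python3 - <<'E'
from look import *
c=snap('top','t1.png');print(robot.spot_point('pin_head','top')[:2])
cv2.imwrite('pics/c2.png',cv2.resize(cv2.imread('pics/t1.png')[120:270,230:430],(800,600),interpolation=2))
E
```

```text
5.97 q [-0.295  0.139  1.398 -0.037  1.615  1.235] p [ 0.5957 -0.1117  0.351 ] g 0.0515 F [-0.6 -1.7  1.3]
x [ 0.999  0.038 -0.023] y [ 0.039 -0.999  0.031] z [-0.0213 -0.0317 -0.9993]
xyaw 2.2
slotpos [ 89.9 -79.8 122.5]
tool shift cm [-0.8  -1.04 10.69]
[{'location': [383.2, 242.0], 'p': 0.48}, {'location': [311.1, 174.0], 'p': 0.45}]
```

View pics/c2.png

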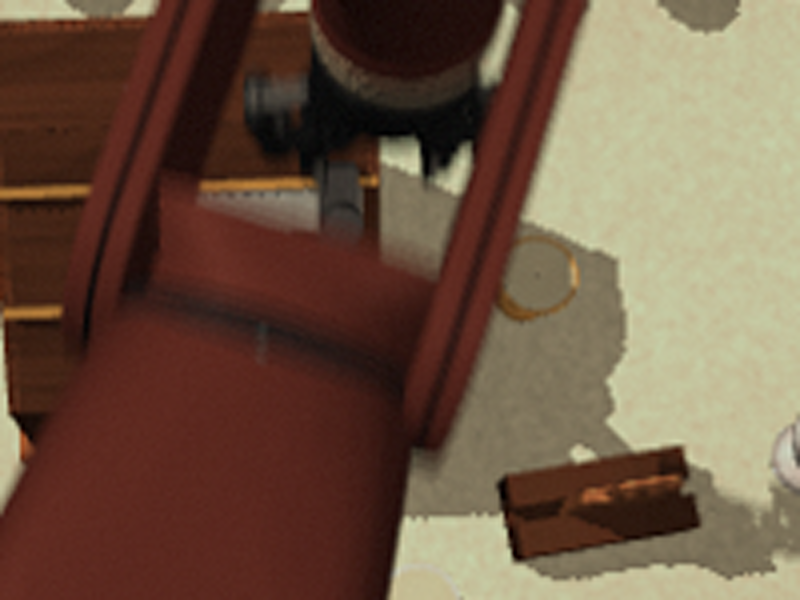

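>>> {"op": "move_arm", "data": {"targets": [[0.2,-0.3,-0.5,3,-0.5],[0.2,-0.3,-0.3,3,-0.5],[0.2,-0.2,-0.2,2.5,0],[0.2,0,0,1.5,0],[0.2,0,0,0,0]]}}

```text
clock: 6.7
ee_pos: [0.5865, -0.1053, 0.2489]
tool_rot: [3.109, 0.09, -0.031]
wrist_force: [0.0, 0.6, -0.2]
gripper_width: 0.0513
```

```bash
python3 st.py .585 -.105 .244
```

```text
6.7 q [-0.29   0.151  1.573 -0.036  1.427  1.228] p [ 0.5865 -0.1053  0.2489] g 0.0513 F [ 0.   0.6 -0.2]
x [ 0.998  0.058 -0.021] y [ 0.058 -0.998  0.03 ] z [-0.0193 -0.0314 -0.9993]
xyaw 3.31
slotpos [ 31.3 -72.9  38.5]
tool shift cm [-0.14 -0.06  0.5 ]
```

>>> {"op": "move_arm", "data": {"targets": [[-1,-0.1,0,0.4,0],[-1,0,0,0,0],[-1,0,0,0,0],[-1,0,0,0,0]], "squeeze": 60}}

```text
clock: 7.2
ee_pos: [0.5855, -0.1044, 0.2476]
tool_rot: [3.111, 0.091, -0.029]
wrist_force: [-0.6, 0.4, -2.6]
gripper_width: 0.0218
```

```bash
python3 st.py .585 -.105 .244; python3 - <<'E'
from look import *
snap('top','t2.png')
E
```

```text
7.2 q [-0.29   0.148  1.579 -0.034  1.423  1.227] p [ 0.5855 -0.1044  0.2476] g 0.0218 F [-0.6  0.4 -2.6]
x [ 0.998  0.058 -0.019] y [ 0.059 -0.998  0.028] z [-0.0176 -0.0295 -0.9994]
xyaw 3.33
slotpos [ 29.7 -71.9  37.8]
tool shift cm [-0.04  0.05  0.36]
```

>>> {"op": "move_arm", "data": {"targets": [[-1,-0.3,0,-0.5,0],[-1,-0.3,0,-0.5,0],[-1,-0.3,0,-0.5,0],[-1,-0.3,0,-0.5,0],[-1,0,0,0,0]], "squeeze": 90}}

```text
clock: 7.88
ee_pos: [0.5758, -0.1049, 0.2645]
tool_rot: [3.112, 0.09, -0.021]
wrist_force: [0.4, 0.2, 1.1]
gripper_width: 0.0206
```

```bash
python3 st.py
```

```text
7.88 q [-0.297  0.112  1.587 -0.032  1.446  1.22 ] p [ 0.5758 -0.1049  0.2645] g 0.0206 F [0.4 0.2 1.1]
x [ 0.998  0.058 -0.014] y [ 0.058 -0.998  0.028] z [-0.0127 -0.029  -0.9995]
xyaw 3.32
slotpos [ 29.8 -71.9  57.2]
```

>>> {"op": "move_arm", "data": {"targets": [[-1,-0.2,0,-0.3,0],[-1,-0.1,0,-0.2,0]]}}

```text
clock: 8.12
ee_pos: [0.5756, -0.1049, 0.2646]
tool_rot: [3.113, 0.091, -0.012]
wrist_force: [11.7, -1.1, -15.6]
gripper_width: 0.0206
```

```bash
python3 st.py
```

```text
8.12 q [-0.298  0.107  1.592 -0.029  1.441  1.218] p [ 0.5756 -0.1049  0.2646] g 0.0206 F [ 11.7  -1.1 -15.6]
x [ 0.998  0.058 -0.009] y [ 0.058 -0.998  0.027] z [-0.0071 -0.0279 -0.9996]
xyaw 3.33
slotpos [ 29.7 -71.8  57.4]
```

>>> {"op": "move_arm", "data": {"targets": [[0.2,0.1,0,0.2,0],[0.2,0,0,0,0],[0.2,0,0,0,0],[0.2,0,0,-2.5,0],[0.2,0,0,-2.5,0],[0.2,-0.4,-2.4,0,0],[0.2,-0.4,-2.4,0,0],[0.2,-0.4,-2.4,0,0]]}}

```text
clock: 9.12
ee_pos: [0.5595, -0.03, 0.3161]
tool_rot: [3.111, 0.086, -0.007]
wrist_force: [-0.1, 1.0, -0.3]
gripper_width: 0.0514
```

```bash
python3 st.py .5623 -.0337 .2091
```

```text
9.12 q [-0.177  0.025  1.583 -0.029  1.532  1.34 ] p [ 0.5595 -0.03    0.3161] g 0.0514 F [-0.1  1.  -0.3]
x [ 0.998  0.055 -0.005] y [ 0.055 -0.998  0.029] z [-0.0035 -0.0291 -0.9996]
xyaw 3.15
slotpos [ 45.2   3.8 107.9]
tool shift cm [ 0.32  0.07 10.7 ]
```

>>> {"op": "move_arm", "data": {"targets": [[-0.3,0.3,0,4,0],[-0.3,0,0.1,3.4,0],[-0.3,0,0,2,0],[-0.3,0,0,1,0],[-0.3,0,0,0,0]]}}

```text
clock: 9.75
ee_pos: [0.5588, -0.0256, 0.2081]
tool_rot: [3.113, 0.096, -0.008]
wrist_force: [0.1, 0.3, 1.2]
gripper_width: 0.0298
```

```bash
python3 st.py .5623 -.0337 .2091
```

```text
9.75 q [-0.17   0.085  1.723 -0.028  1.334  1.345] p [ 0.5588 -0.0256  0.2081] g 0.0298 F [0.1 0.3 1.2]
x [ 0.998  0.061 -0.006] y [ 0.062 -0.998  0.027] z [-0.0042 -0.0269 -0.9996]
xyaw 3.52
slotpos [-9.1  8.3 14.6]
tool shift cm [ 0.29  0.83 -0.08]
```

>>> {"op": "move_arm", "data": {"targets": [[-0.3,0.3,0.8,0,0],[-0.3,0,0,0,0],[-1,0,0,0,0],[-1,0,0,0,0],[-1,0,0,0,0]], "squeeze": 40}}

```text
clock: 10.38
ee_pos: [0.5641, -0.0335, 0.2113]
tool_rot: [3.114, 0.094, -0.001]
wrist_force: [-0.2, -0.4, -1.4]
gripper_width: 0.0093
```

```bash
python3 st.py; python3 -c "
from look import *
snap('scene','s2.png');print(robot.spot_point('pin_head','scene')[:1],robot.spot_point('shutter_fin','scene')[:1])
cv2.imwrite('pics/c3.png',cv2.resize(cv2.imread('pics/s2.png')[160:280,210:370],(800,600),interpolation=2))"
```

```text
10.38 q [-0.184  0.092  1.709 -0.026  1.336  1.333] p [ 0.5641 -0.0335  0.2113] g 0.0093 F [-0.2 -0.4 -1.4]
x [ 0.998  0.06  -0.001] y [ 0.06  -0.998  0.026] z [ 3.000e-04 -2.600e-02 -9.997e-01]
xyaw 3.47
slotpos [-3.4  0.1 15. ]
[{'location': [256.9, 215.8], 'p': 0.59}] [{'location': [276.9, 216.7], 'p': 0.82}]
```

View pics/c3.png

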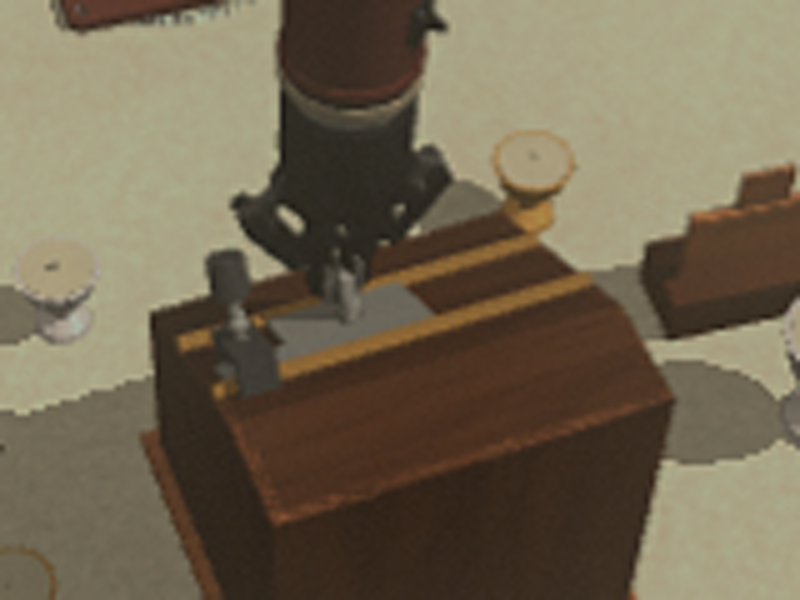

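View: the pin is up clear of its bridge (a gap shows at crop (237,320)) and the fin is between the fingers at (345,290). Sliding the shutter open.

>>> {"op": "move_arm", "data": {"targets": [[-1,0,-1.3,-0.03,0],[-1,0,-1.3,-0.03,0],[-1,0,-1.3,-0.03,0],[-1,0,-1.3,-0.03,0],[-1,0,-1.3,-0.03,0],[-1,0,-1.3,-0.03,0],[-1,0,-1.3,-0.03,0],[-1,0,-0.4,0,0]]}}

```text
clock: 11.52
ee_pos: [0.5589, 0.0544, 0.2113]
tool_rot: [3.087, 0.09, 0.0]
wrist_force: [-0.8, -17.1, 1.4]
gripper_width: 0.0093
```

```bash
python3 st.py
```

```text
11.53 q [-0.011  0.088  1.713 -0.055  1.338  1.514] p [0.5589 0.0544 0.2113] g 0.0093 F [ -0.8 -17.1   1.4]
x [ 0.998  0.058 -0.001] y [ 0.058 -0.997  0.054] z [ 0.0017 -0.0537 -0.9986]
xyaw 3.33
slotpos [-3.5 88.2 15.1]
```

>>> {"op": "move_arm", "data": {"targets": [[-0.3,0,0.2,0,0],[-0.3,0,0,0,0],[0.45,0,0,0,0],[0.45,0,0,-4,-4],[0.45,0,0,-4,-4.2],[0.45,0,0,-4,0]]}}

```text
clock: 12.28
ee_pos: [0.5564, 0.0618, 0.3295]
tool_rot: [3.074, 0.322, -0.019]
wrist_force: [0.4, 0.6, -0.5]
gripper_width: 0.0621
```

```bash
python3 st.py .451 -.3075 .25; python3 -c "
from look import *
for p,z in[((436,230),.0425),((336,272),.03),((362,189),.03)]: print(atz('top',p,z))"
```

```text
12.28 q [ 1.000e-03  2.900e-02  1.555e+00 -5.200e-02  1.565e+00  1.364e+00] p [0.5564 0.0618 0.3295] g 0.0621 F [ 0.4  0.6 -0.5]
x [ 0.978  0.207 -0.018] y [ 0.208 -0.977  0.049] z [-0.0072 -0.0521 -0.9986]
xyaw 11.94
slotpos [ 53.8  95.7 118.5]
tool shift cm [-17.81  33.5    9.94]
[ 0.49873072 -0.47058711]
[ 0.37398504 -0.18363392]
[ 0.61885434 -0.26196505]
```

>>> {"op": "move_arm", "data": {"targets": [[0.45,-2.5,4.7,0,0],[0.45,-2.5,4.7,0,0],[0.45,-2.5,4.7,0,0],[0.45,-2.5,4.7,2,0],[0.45,-2.5,4.7,2.5,0],[0.45,-2.5,4.7,2.5,0],[0.45,-1.5,3,2,0],[0.45,0,0,0,0]]}}

```text
clock: 13.28
ee_pos: [0.4633, -0.2872, 0.2626]
tool_rot: [3.071, 0.337, 0.006]
wrist_force: [1.0, 1.3, -0.6]
gripper_width: 0.0618
```

```bash
python3 st.py .451 -.3075 .15;python3 -c "
from look import *
snap('top','t3.png');snap('scene','s3.png');print(robot.spot_point('tablet_mid','scene')[:2],robot.spot_point('tablet_mid','top')[:2])
p=robot.read_state()['ee_pos'];print(proj('top',p),proj('scene',p))
a=cv2.resize(cv2.imread('pics/s3.png')[180:290,140:250],(400,400),interpolation=2);b=cv2.resize(cv2.imread('pics/t3.png')[200:290,340:430],(400,400),interpolation=2)
cv2.imwrite('pics/c4.png',np.hstack([a,b]))"
```

```text
13.28 q [-0.678 -0.019  1.727 -0.035  1.394  0.679] p [ 0.4633 -0.2872  0.2626] g 0.0618 F [ 1.   1.3 -0.6]
x [ 0.976  0.217 -0.002] y [ 0.216 -0.975  0.053] z [ 0.0096 -0.0519 -0.9986]
xyaw 12.51
slotpos [ -77.5 -247.3  117.1]
tool shift cm [-1.62  1.12 11.34]
[] [{'location': [383.6, 241.7], 'p': 0.54}]
[[394.14662705 227.55018799]] [[184.90487734 201.33859482]]
```

View pics/c4.png

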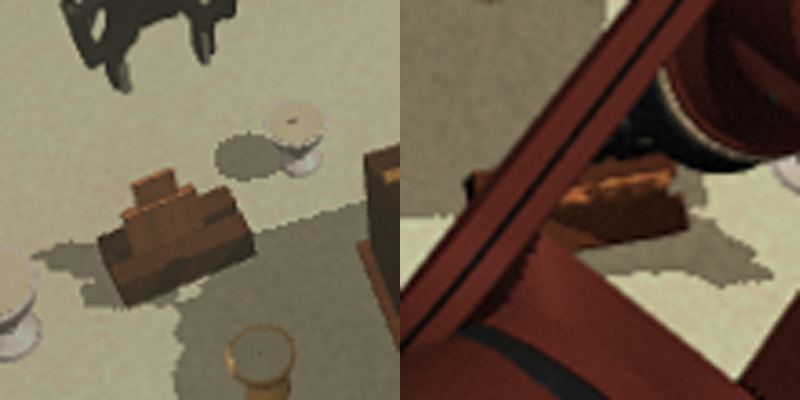

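```bash
python3 -c "
from look import *
g=lambda c,p,z:print(c,z,atz(c,np.array(p),z))
a=np.array
g('scene',(182.1,228.8),.132)
for p in((120,217),(198,186)): g('scene',a(p)/3.636+[140,180],.097)
for p in((642,514),(745,497)): g('top',a(p)/4+[215,115],.097)
for p in((100,240),(233,187),(254,243),(124,305)): g('scene',a(p)/3.636+[140,180],.04 if p!=(124,305) and p!=(254,243) else 0.012)
"
```

```text
scene 0.132 [ 0.45774081 -0.31254151]
scene 0.097 [ 0.46480723 -0.3489225 ]
scene 0.097 [ 0.45147562 -0.27600035]
top 0.097 [ 0.44913495 -0.28181607]
top 0.097 [ 0.46223483 -0.35225447]
scene 0.04 [ 0.44203027 -0.37343059]
scene 0.04 [ 0.4184907  -0.24362804]
scene 0.012 [ 0.46661238 -0.23710447]
scene 0.012 [ 0.4990696  -0.36564681]
```

```bash
python3 st.py .457 -.3145 .15
```

```text
13.47 q [-0.673 -0.022  1.725 -0.035  1.395  0.68 ] p [ 0.4655 -0.2852  0.2655] g 0.0622 F [-0.4  0.5 -0.1]
x [0.975 0.221 0.001] y [ 0.22  -0.974  0.056] z [ 0.0136 -0.0543 -0.9984]
xyaw 12.76
slotpos [ -74.1 -245.5  118.4]
tool shift cm [-1.49  2.02 11.68]
```

>>> {"op": "move_arm", "data": {"targets": [[0.45,-0.6,1,4,1.3],[0.45,-0.6,1,4,0],[0.45,0,0.1,2,0],[0.45,0,0,0,0]]}}

```text
clock: 13.98
ee_pos: [0.4651, -0.3109, 0.1699]
tool_rot: [3.064, 0.32, 0.025]
wrist_force: [-1.2, 0.0, 1.0]
gripper_width: 0.0619
```

```bash
python3 st.py .457 -.3145 .104
```

```text
13.97 q [-0.712  0.077  1.807 -0.032  1.203  0.662] p [ 0.4651 -0.3109  0.1699] g 0.0619 F [-1.2  0.   1. ]
x [0.978 0.207 0.01 ] y [ 0.206 -0.977  0.063] z [ 0.0224 -0.0593 -0.998 ]
xyaw 11.93
slotpos [-123.5 -271.2   36.6]
tool shift cm [-0.93 -0.23  6.58]
```

>>> {"op": "move_arm", "data": {"targets": [[0.45,-0.5,-0.1,2.5,0.5],[0.45,-0.3,-0.1,2.3,0],[0.45,-0.1,0,1,0],[0.45,0,0,0,0]]}}

```text
clock: 14.48
ee_pos: [0.4627, -0.3141, 0.1183]
tool_rot: [3.056, 0.313, 0.038]
wrist_force: [-0.1, 0.3, 0.4]
gripper_width: 0.0618
```

```bash
python3 st.py .457 -.3145 .104
```

```text
14.47 q [-0.72   0.127  1.858 -0.033  1.09   0.661] p [ 0.4627 -0.3141  0.1183] g 0.0618 F [-0.1  0.3  0.4]
x [0.979 0.204 0.018] y [ 0.202 -0.977  0.071] z [ 0.0316 -0.0661 -0.9973]
xyaw 11.74
slotpos [-151.5 -274.2   -6.9]
tool shift cm [-0.6  -0.18  1.41]
```

>>> {"op": "move_arm", "data": {"targets": [[0.45,-0.5,-0.2,1.0,0.5],[0.45,-0.2,0,0.4,0],[-1,0,0,0,0],[-1,0,0,0,0],[-1,0,0,0,0],[-1,0,0,0,0]], "squeeze": 60}}

```text
clock: 15.22
ee_pos: [0.4573, -0.315, 0.1068]
tool_rot: [3.056, 0.299, 0.044]
wrist_force: [-0.1, 1.4, 0.4]
gripper_width: 0.0382
```

```bash
python3 st.py .457 -.3145 .104
```

```text
15.22 q [-0.729  0.13   1.879 -0.031  1.062  0.661] p [ 0.4573 -0.315   0.1068] g 0.0382 F [-0.1  1.4  0.4]
x [0.981 0.195 0.021] y [ 0.193 -0.979  0.073] z [ 0.0351 -0.0679 -0.9971]
xyaw 11.23
slotpos [-162.  -274.8  -14.1]
tool shift cm [-0.03 -0.08  0.27]
```

>>> {"op": "move_arm", "data": {"targets": [[-1,0.02,0.1,-1.2,0],[-1,0.03,0.15,-2,0],[-1,0.03,0.15,-2,0],[-1,0.1,0.3,-4,0],[-1,0.1,0.4,-5,0],[-1,0,0.4,-5,0],[-1,0,0,0,0]], "squeeze": 110}}

```text
clock: 16.1
ee_pos: [0.455, -0.3163, 0.3065]
tool_rot: [3.055, 0.299, 0.04]
wrist_force: [0.4, -0.4, -1.5]
gripper_width: 0.0366
```

```bash
python3 st.py; python3 -c "
from look import *
snap('scene','s4.png');snap('top','t4.png')
a=cv2.resize(cv2.imread('pics/s4.png')[120:290,110:280],(500,500),interpolation=2)
cv2.imwrite('pics/c5.png',a)"
```

```text
16.1 q [-0.732 -0.043  1.669 -0.029  1.444  0.646] p [ 0.455  -0.3163  0.3065] g 0.0366 F [ 0.4 -0.4 -1.5]
x [0.981 0.195 0.019] y [ 0.193 -0.978  0.074] z [ 0.0331 -0.0687 -0.9971]
xyaw 11.22
slotpos [ -64.1 -275.9  160. ]
```

View pics/c5.png

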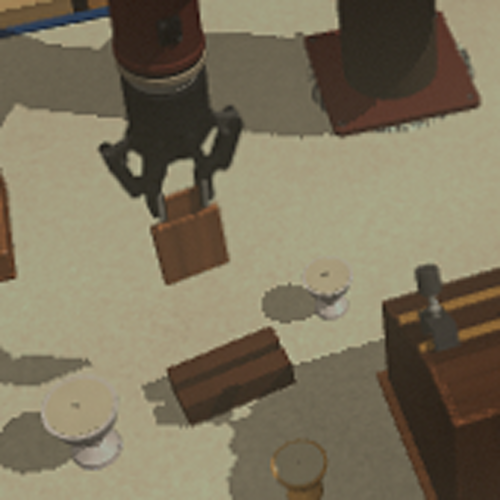

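View: the tablet hangs square in the fingers at crop (190,240) and its stand is empty. Now carrying it high over the box's side to the outer reach limit to tilt the tool.

>>> {"op": "move_arm", "data": {"targets": [[-1,1,-1,-5,0],[-1,1,-1,-5,0],[-1,2,-2,-5,0],[-1,4.4,-4,0,0],[-1,4.4,-4,0,0],[-1,4.4,-4,0,0],[-1,4.4,-4,0,0],[-1,4.4,-4,0,0]]}}

```text
clock: 17.2
ee_pos: [0.6592, -0.0144, 0.4208]
tool_rot: [3.079, 0.287, -0.01]
wrist_force: [1.3, -1.0, -1.6]
gripper_width: 0.0365
```

```bash
python3 st.py
```

```text
17.2 q [-0.116  0.263  1.13  -0.05   1.745  1.26 ] p [ 0.6592 -0.0144  0.4208] g 0.0365 F [ 1.3 -1.  -1.6]
x [ 0.983  0.184 -0.011] y [ 0.185 -0.982  0.049] z [-0.002  -0.0498 -0.9988]
xyaw 10.63
slotpos [184.5  13.7 148.4]
```

>>> {"op": "move_arm", "data": {"targets": [[-1,4.6,-2.8,-1.4,0],[-1,4.6,-2.8,-1.4,0],[-1,4.6,-2.8,-1.4,0],[-1,4.6,-2.8,-1.4,0],[-1,4.6,-2.6,-1.4,0],[-1,5,0,0,0]]}}

```text
clock: 17.95
ee_pos: [0.842, 0.1611, 0.4157]
tool_rot: [3.084, 0.3, 0.017]
wrist_force: [0.6, 0.0, -2.4]
gripper_width: 0.0366
```

```bash
python3 st.py
```

```text
17.95 q [ 0.114  0.987  0.095 -0.049  2.049  1.468] p [0.842  0.1611 0.4157] g 0.0366 F [ 0.6  0.  -2.4]
x [0.981 0.193 0.007] y [ 0.192 -0.98   0.044] z [ 0.0154 -0.0422 -0.999 ]
xyaw 11.12
slotpos [348.8 178.4  47.7]
```

>>> {"op": "move_arm", "data": {"targets": [[-1,5,0,0,0],[-1,5,0,0,0],[-1,5,0,0,0]]}}

```text
clock: 18.32
ee_pos: [0.8936, 0.1714, 0.3565]
tool_rot: [3.088, 0.306, 0.129]
wrist_force: [-0.6, -0.4, -1.6]
gripper_width: 0.0369
```

```bash
python3 st.py
```

```text
18.32 q [ 0.117  1.058  0.093 -0.04   1.908  1.475] p [0.8936 0.1714 0.3565] g 0.0369 F [-0.6 -0.4 -1.6]
x [0.977 0.197 0.079] y [ 0.194 -0.98   0.044] z [ 0.0864 -0.0275 -0.9959]
xyaw 11.42
slotpos [364.3 185.7 -29.7]
```

>>> {"op": "move_arm", "data": {"targets": [[-1,4,0,-3,0],[-1,4,0,-4,0],[-1,4,0,-4,0],[-1,4,0,-4,0]]}}

```text
clock: 18.82
ee_pos: [0.8915, 0.1766, 0.4509]
tool_rot: [3.085, 0.31, 0.327]
wrist_force: [0.2, 0.3, -0.5]
gripper_width: 0.0363
```

```bash
python3 st.py
```

```text
18.82 q [ 0.119  0.957  0.088 -0.029  1.886  1.478] p [0.8915 0.1766 0.4509] g 0.0363 F [ 0.2  0.3 -0.5]
x [0.958 0.199 0.205] y [ 0.194 -0.98   0.044] z [ 0.2097 -0.0024 -0.9778]
xyaw 11.75
slotpos [409.9 191.   53. ]
```

>>> {"op": "move_arm", "data": {"targets": [[-1,4,0,-4,0],[-1,4,0,-4,0],[-1,4,0,-4,0],[-1,4,0,-4,0],[-1,4,0,-4,0],[-1,4,0,-4,0]]}}

```text
clock: 19.58
ee_pos: [0.8522, 0.1785, 0.6314]
tool_rot: [3.049, 0.314, 0.675]
wrist_force: [-0.6, 0.9, -2.5]
gripper_width: 0.0364
```

```bash
python3 st.py
```

```text
19.57 q [ 0.12   0.757  0.089 -0.011  1.862  1.48 ] p [0.8522 0.1785 0.6314] g 0.0364 F [-0.6  0.9 -2.5]
x [0.888 0.195 0.417] y [ 0.194 -0.98   0.046] z [ 0.4181  0.0401 -0.9075]
xyaw 12.4
slotpos [466.3 195.1 228.8]
```

>>> {"op": "move_arm", "data": {"targets": [[-1,1,5.5,0,2],[-1,1,5.5,0,2],[-1,1,5.5,0,2],[-1,1,5.5,0,1],[-1,3,3,-3,0],[-1,4,0,-4,0]]}}

```text
clock: 20.32
ee_pos: [0.8682, -0.0626, 0.6776]
tool_rot: [-3.009, -0.118, -0.818]
wrist_force: [-0.6, 1.1, -0.9]
gripper_width: 0.0366
```

```bash
python3 st.py
```

```text
20.32 q [-0.22   0.712  0.091  0.155  1.824  1.351] p [ 0.8682 -0.0626  0.6776] g 0.0366 F [-0.6  1.1 -0.9]
x [0.86  0.067 0.506] y [ 0.078 -0.997 -0.   ] z [ 0.5049  0.0398 -0.8623]
xyaw 4.48
slotpos [491.2 -46.4 267.8]
```

>>> {"op": "move_arm", "data": {"targets": [[-1,-5,-0.5,1.2,0.8],[-1,-5,-0.5,1.2,0],[-1,-5,-0.5,1.2,0],[-1,-5,-0.5,1.2,0],[-1,-5,-0.5,1.2,0],[-1,-5,-0.5,1.2,0],[-1,-5,-0.5,1.2,0]]}}

```text
clock: 21.2
ee_pos: [0.6376, -0.039, 0.4725]
tool_rot: [-2.995, -0.126, -0.87]
wrist_force: [-0.8, 0.2, -1.3]
gripper_width: 0.0367
```

```bash
python3 st.py .4996 -.0373 .33
```

```text
21.2 q [-0.286 -0.228  1.626  0.205  1.215  1.181] p [ 0.6376 -0.039   0.4725] g 0.0367 F [-0.8  0.2 -1.3]
x [0.841 0.072 0.536] y [ 0.083 -0.997  0.003] z [ 0.534   0.0422 -0.8444]
xyaw 4.87
slotpos [190.5  -9.6 204.6]
tool shift cm [-19.23  -1.35   4.67]
```

>>> {"op": "move_arm", "data": {"targets": [[-1,-4.8,-0.3,1.1,0.8],[-1,-4.8,-0.3,1.1,0.4],[-1,-4.8,-0.3,1.1,0],[-1,-3.5,-0.2,1,0],[-1,0,0,0,0]]}}

```text
clock: 21.82
ee_pos: [0.5021, -0.03, 0.3405]
tool_rot: [-2.986, -0.107, -0.885]
wrist_force: [0.0, -0.5, -1.3]
gripper_width: 0.0365
```

```bash
python3 st.py .4996 -.0373 .33
```

```text
21.82 q [-0.384 -0.608  2.135  0.277  1.104  1.055] p [ 0.5021 -0.03    0.3405] g 0.0365 F [ 0.  -0.5 -1.3]
x [0.836 0.059 0.545] y [ 0.073 -0.997 -0.005] z [ 0.5431  0.0442 -0.8385]
xyaw 4.0
slotpos [  7.8   7.1 157.7]
tool shift cm [-0.82  0.71  0.71]
```

```bash
python3 - <<'E'
from look import *
from scipy.spatial.transform import Rotation as Ro
snap('scene','s6.png');snap('top','t6.png')
s=robot.read_state();R=Ro.from_rotvec(s['tool_rot']).as_matrix();p=s['ee_pos']
P=lambda x,y,z:p+R@(np.array([x,y,z])/1000)
L=94.8
pts={'foot+':P(-1.9,-35,L),'foot-':P(-1.9,35,L),'sh+':P(0,-35,L-85),'sh-':P(0,35,L-85)}
for c in('scene','top'):
    print(c,robot.spot_point('tablet_mid',c)[:1])
    for k,v in pts.items():print(k,proj(c,v).round(1)[0])
    print('mid',proj(c,P(-.7,0,L-60)).round(1)[0])
def crop(fn,x0,y0,w,c):
    im=cv2.imread(fn)[y0:y0+w,x0:x0+w];im=cv2.resize(im,(400,400),interpolation=2);f=400/w
    for v in pts.values():
        q=(proj(c,v)[0]+.5-[x0,y0])*f;cv2.circle(im,tuple(int(t) for t in q),3,(0,255,0),1)
    return im
a=proj('scene',P(0,0,50))[0].astype(int);b=proj('top',P(0,0,50))[0].astype(int)
print(a,b)
cv2.imwrite('pics/c6.png',np.hstack([crop('pics/s6.png',a[0]-40,a[1]-40,80,'scene'),crop('pics/t6.png',b[0]-40,b[1]-40,80,'top')]))
E
```

```text
scene [{'location': [275.6, 179.9], 'p': 0.68}]
foot+ [289.3 200.8]
foot- [267.  207.6]
sh+ [284.  173.4]
sh- [261.1 179.9]
mid [274.3 184.8]
top [{'location': [281.2, 199.1], 'p': 0.8}]
foot+ [267.2 187.9]
foot- [297.1 186.5]
sh+ [266.9 199.6]
sh- [299.7 198. ]
mid [283.  195.2]
[275 189] [282 192]
```

View pics/c6.png

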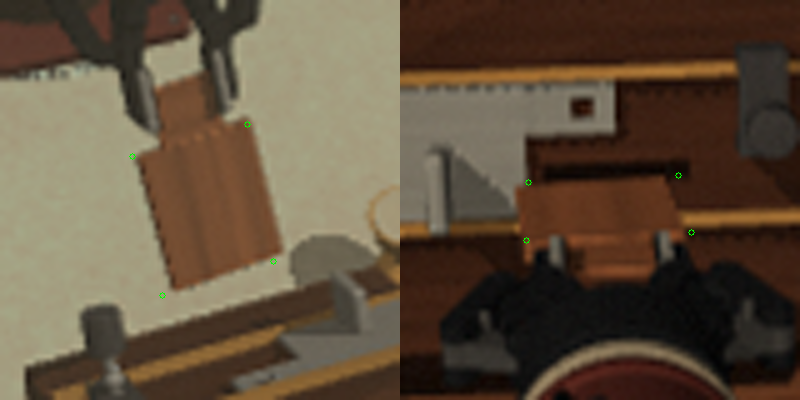

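```bash
cat > fit.py <<'E'
from look import *
from scipy.spatial.transform import Rotation as Ro
s=robot.read_state();R=Ro.from_rotvec(s['tool_rot']).as_matrix();p=s['ee_pos']
sc=np.array([[173,290],[283,252],[138,157],[250,122]])/5+[235,149]-.5
tp=np.array([[668,176],[518,185]])-[400,0];tp=tp/5+[242,152]-.5
def pts(v):  # ox,oy(mm at tcp), a(tilt), b(inplane), L foot depth
    ox,oy,a,b,L=v;T=Ro.from_euler('yx',[a,b]).as_matrix()
    q=np.array([[4.5,35,L],[4.5,-35,L],[4.5,35,L-85],[4.5,-35,L-85]])@T.T+[ox,oy,0]
    return p+q/1000@R.T
def f(v):
    P=pts(v);return np.r_[(proj('scene',P)-sc).ravel(),(proj('top',P[:2])-tp).ravel(),(v[0])/5,v[1]/3,(v[2]+.019)/.02,(v[3]-.074)/.03,(v[4]-95)/2]
r=least_squares(f,(0,0,0,0,95));print(r.x.round(3));print(f(r.x).round(1))
ox,oy,a,b,L=r.x
C=Ro.from_euler('yx',[a,b]).as_matrix()@[0,0,L]+[ox,oy,0];print('foot in tool mm',C.round(1))
import runpy,sys;sys.argv=['x'];g=runpy.run_path('st.py')
F=p+R@C/1000;print('foot slotpos',g['slotpos'](F).round(1))
c,s_=np.cos(.0576),np.sin(.0576);S=np.array([[c*.866,-s_,-c*.5],[s_*.866,c,-s_*.5],[.5,0,.866]])
d=R@Ro.from_euler('yx',[a,b]).as_matrix();print('tablet axes in slot frame\n',(S.T@d).round(3)); print('tool axes in slot\n',(S.T@R).round(3))
E
python3 fit.py
```

```text
[-4.1370e+00 -1.0020e+00 -2.8000e-02  5.6000e-02  9.3772e+01]
[-0.2  0.8 -0.2  0.5 -0.5  0.3 -0.3 -0.5 -0.5 -0.3 -0.4 -0.2 -0.8 -0.3
 -0.5 -0.6 -0.6]
foot in tool mm [-6.8 -6.2 93.6]
22.02 q [-0.384 -0.603  2.126  0.277  1.103  1.055] p [ 0.5053 -0.0313  0.3451] g 0.0366 F [ 0.3  0.8 -1.7]
x [0.834 0.059 0.549] y [ 0.073 -0.997 -0.003] z [ 0.5476  0.0425 -0.8357]
xyaw 4.07
slotpos [ 12.8   5.7 160.1]
foot slotpos [11.4 12.8 66.4]
tablet axes in slot frame
 [[ 0.999  0.015  0.029]
 [ 0.013 -0.998  0.066]
 [ 0.03  -0.066 -0.997]]
tool axes in slot
 [[ 0.998  0.012  0.058]
 [ 0.011 -1.     0.011]
 [ 0.058 -0.01  -0.998]]
```

```bash
python3 - <<'E'
from look import *
V=(.5745,-.033,.0576)
for fn in('t4','t6'):
    g=cv2.cvtColor(cv2.imread(f'pics/{fn}.png'),cv2.COLOR_BGR2GRAY).astype(float)
    for y in(20,0,-20,-30):
        q=np.array([proj('top',slot2w(V,(x,y,0)))[0] for x in np.arange(-16,16.1,2)],np.float32)
        print(fn,y,cv2.remap(g,q[:,0].reshape(1,-1),q[:,1].reshape(1,-1),1)[0].astype(int))
    q=np.array([proj('top',slot2w(V,(3,y,0)))[0] for y in np.arange(-48,50,3)],np.float32)
    print('along',cv2.remap(g.astype(np.float32),q[:,0].reshape(1,-1),q[:,1].reshape(1,-1),1)[0].astype(int))
E
```

```text
t4 20 [40 40 39 38 37 36 26 19 14 11 14 23 35 46 44 38 30]
t4 0 [39 40 39 39 38 35 28 18 12 10 10 23 36 43 43 39 33]
t4 -20 [39 40 41 40 39 36 31 25 16 12 15 25 36 42 43 40 39]
t4 -30 [40 40 40 38 39 37 31 21 11 12 14 20 34 41 43 41 40]
along [ 40  40  40  39  18  12  13  14  13  12  11  13  13  11  11  10  10  11
  11  11  12  13  13  12  13  16  13  13  21  33  25  75 119]
t6 20 [64 65 65 65 66 64 53 31 10 11 12 22 35 43 40 35 28]
t6 0 [56 54 55 56 57 57 51 31 17 12 12 22 35 42 40 37 30]
t6 -20 [61 61 62 61 63 63 59 47 20 10 14 22 35 40 40 39 37]
t6 -30 [39 38 36 37 36 35 30 20 13 10 12 19 32 39 40 39 38]
along [ 37  37  38  38  17  12  10  13   9  11   9  10   9  10  10  11  12  10
  10  11  12  11  12  11  11  13  13  12  20  32  25  72 114]
```

>>> {"op": "move_arm", "data": {"targets": [[-1,-0.6,0.55,1.8,0],[-1,-0.5,0.45,1.8,0],[-1,-0.2,0.15,1.0,0],[-1,0,0,0,0],[-1,0,0,0,0]]}}

```text
clock: 22.65
ee_pos: [0.5266, -0.0425, 0.3072]
tool_rot: [-2.984, -0.112, -0.908]
wrist_force: [0.4, 0.0, -1.7]
gripper_width: 0.0368
```

```bash
cat > foot.py <<'E'
from cell import robot
import numpy as np
from scipy.spatial.transform import Rotation as Ro
s=robot.read_state();R=Ro.from_rotvec(s['tool_rot']).as_matrix();p=s['ee_pos']
F=p+R@np.array([-6.8,-6.2,93.6])/1000
c,s_=np.cos(.0576),np.sin(.0576);S=np.array([[c*.866,-s_,-c*.5],[s_*.866,c,-s_*.5],[.5,0,.866]])
o=np.array([.5745,-.033,.2]);print(round(s['clock'],2),'foot',((F-o)@S*1000).round(1),'tcp',((p-o)@S*1000).round(1),'F slot',(s['wrist_force']@S).round(1),'M',s['torque'].round(2));print('tool z in slot',(S.T@R[:,2]).round(3),'y',(S.T@R[:,1]).round(3),'g',round(s['gripper_width'],4),'q',s['joint_pos'].round(2))
E
python3 foot.py
```

```text
22.65 foot [11.2  0.2 23.2] tcp [ 11.7  -6.7 117. ] F slot [-0.5  0.  -1.7] M [-0.03  0.53  0.02]
tool z in slot [ 0.067  0.009 -0.998] y [ 0.015 -1.    -0.008] g 0.0368 q [-0.39 -0.53  2.15  0.3   1.    1.01]
```

>>> {"op": "move_arm", "data": {"targets": [[-1,-0.8,-0.1,0.4,0],[-1,-0.6,-0.1,0.2,0],[-1,0,0,0,0],[-1,0,0,0,0]]}}

```text
clock: 23.15
ee_pos: [0.5177, -0.0409, 0.295]
tool_rot: [-2.983, -0.113, -0.912]
wrist_force: [-0.2, -0.4, -2.3]
gripper_width: 0.0366
```

```bash
python3 foot.py
```

```text
23.15 foot [-2.4  2.2 17. ] tcp [ -2.   -4.6 110.8] F slot [-1.4 -0.3 -1.9] M [-0.07  0.49  0.03]
tool z in slot [ 0.069  0.008 -0.998] y [ 0.016 -1.    -0.007] g 0.0366 q [-0.4  -0.55  2.19  0.31  0.98  0.99]
```

>>> {"op": "move_arm", "data": {"targets": [[-1,0.3,0,0.5,0],[-1,0,0,0.3,0],[-1,0,0,0,0]]}}

```text
clock: 23.52
ee_pos: [0.5254, -0.0405, 0.2901]
tool_rot: [-2.983, -0.113, -0.913]
wrist_force: [0.3, 0.9, -2.3]
gripper_width: 0.0368
```

```bash
python3 foot.py
```

```text
23.52 foot [1.9 2.2 8.9] tcp [  2.2  -4.6 102.7] F slot [-0.8  0.9 -2.2] M [-0.06  0.5   0.01]
tool z in slot [ 0.07   0.008 -0.997] y [ 0.016 -1.    -0.007] g 0.0368 q [-0.39 -0.53  2.18  0.31  0.96  1.  ]
```

>>> {"op": "move_arm", "data": {"targets": [[-1,-0.05,0,0.5,0],[-1,-0.05,0,0.5,0],[-1,-0.05,0,0.5,0],[-1,0,0,0,0]]}}

```text
clock: 24.02
ee_pos: [0.5364, -0.0396, 0.287]
tool_rot: [-2.979, -0.117, -0.933]
wrist_force: [0.2, -0.9, -1.6]
gripper_width: 0.0367
```

```bash
python3 foot.py
```

```text
24.02 foot [11.1  2.2  0.8] tcp [10.2 -4.4 94.6] F slot [-0.6 -0.9 -1.5] M [-0.04  0.55 -0.03]
tool z in slot [ 0.083  0.006 -0.996] y [ 0.02  -1.    -0.005] g 0.0367 q [-0.38 -0.5   2.18  0.31  0.93  0.99]
```

>>> {"op": "move_arm", "data": {"targets": [[-1,-0.5,0,-0.4,0],[-1,-0.5,0,-0.4,0]]}}

```text
clock: 24.28
ee_pos: [0.5228, -0.0404, 0.2869]
tool_rot: [-2.979, -0.118, -0.931]
wrist_force: [-0.2, 0.1, -1.7]
gripper_width: 0.0372
```

```bash
python3 foot.py; python3 - <<'E'
from look import *
from scipy.spatial.transform import Rotation as Ro
snap('scene','s7.png');snap('top','t7.png')
s=robot.read_state();R=Ro.from_rotvec(s['tool_rot']).as_matrix();p=s['ee_pos']
T=Ro.from_euler('yx',[-.028,.056]).as_matrix()
P=[p+R@(T@[4.5,y,z]+[-4.1,-1,0])/1000 for y in(35,-35) for z in(93.8,8.8)]
def crop(fn,x0,y0,w,c):
    im=cv2.imread(fn)[y0:y0+w,x0:x0+w];im=cv2.resize(im,(400,400),interpolation=2);f=400/w
    for v in P:
        q=(proj(c,v)[0]+.5-[x0,y0])*f;cv2.circle(im,tuple(int(t) for t in q),3,(0,255,0),1)
    return im
cv2.imwrite('pics/c7.png',np.hstack([crop('pics/s7.png',240,160,80,'scene'),crop('pics/t7.png',242,145,80,'top')]))
E
python3 foot.py
```

```text
24.27 foot [-0.8  2.3  7.5] tcp [ -1.6  -4.4 101.3] F slot [-1.   0.2 -1.4] M [ 0.01  0.5  -0.01]
tool z in slot [ 0.082  0.007 -0.997] y [ 0.02  -1.    -0.005] g 0.0372 q [-0.39 -0.54  2.2   0.32  0.95  0.98]
24.38 foot [-0.9  2.1  7.5] tcp [ -1.7  -4.6 101.4] F slot [-0.6  0.6 -2.2] M [-0.01  0.56 -0.  ]
tool z in slot [ 0.082  0.007 -0.997] y [ 0.019 -1.    -0.005] g 0.0362 q [-0.4  -0.54  2.2   0.32  0.95  0.98]
```

View pics/c7.png

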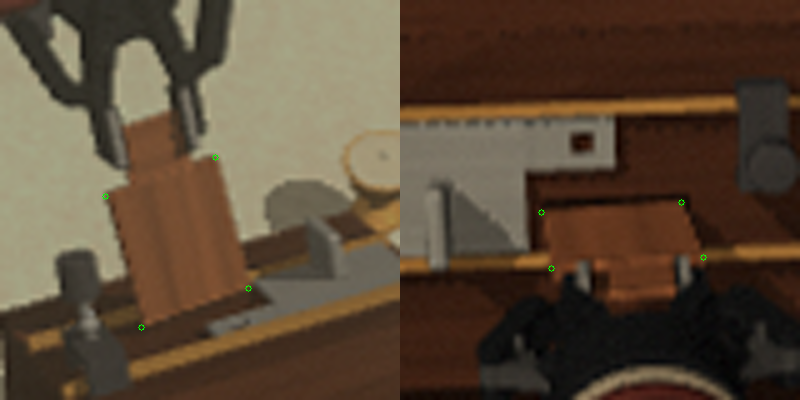

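>>> {"op": "move_arm", "data": {"targets": [[-1,0.2,0,0.4,0]]}}

```text
clock: 24.5
ee_pos: [0.5266, -0.0405, 0.2846]
tool_rot: [-2.979, -0.116, -0.932]
wrist_force: [-0.3, -0.4, -1.6]
gripper_width: 0.0364
```

```bash
python3 foot.py
```

```text
24.5 foot [1.3 2.  3.6] tcp [ 0.5 -4.7 97.4] F slot [-1.1 -0.4 -1.2] M [-0.03  0.54 -0.02]
tool z in slot [ 0.082  0.006 -0.997] y [ 0.019 -1.    -0.005] g 0.0364 q [-0.39 -0.53  2.2   0.32  0.94  0.98]
```

>>> {"op": "move_arm", "data": {"targets": [[-1,-0.1,0,0.4,0]]}}

```text
clock: 24.62
ee_pos: [0.5284, -0.0404, 0.2809]
tool_rot: [-2.979, -0.116, -0.933]
wrist_force: [-15.3, 2.9, 19.2]
gripper_width: 0.0364
```

```bash
python3 foot.py
```

```text
24.62 foot [ 1.1  1.9 -0.5] tcp [ 0.2 -4.7 93.3] F slot [-3.5  3.8 24.2] M [0.34 0.63 0.26]
tool z in slot [ 0.083  0.006 -0.997] y [ 0.019 -1.    -0.005] g 0.0364 q [-0.39 -0.52  2.2   0.32  0.93  0.98]
```

>>> {"op": "move_arm", "data": {"targets": [[-1,-0.12,0,0.1,0],[-1,-0.12,0,0.15,0]]}}

```text
clock: 24.88
ee_pos: [0.5296, -0.0403, 0.2817]
tool_rot: [-2.977, -0.119, -0.941]
wrist_force: [-11.2, 3.1, 12.0]
gripper_width: 0.0363
```

```bash
python3 foot.py
```

```text
24.88 foot [ 3.1  1.9 -0.4] tcp [ 1.7 -4.7 93.4] F slot [-3.6  3.8 15.9] M [0.26 0.98 0.16]
tool z in slot [ 0.088  0.006 -0.996] y [ 0.021 -1.    -0.004] g 0.0363 q [-0.39 -0.52  2.2   0.32  0.92  0.98]
```

>>> {"op": "move_arm", "data": {"targets": [[-1,-0.12,0,0.15,0],[-1,-0.12,0,0.15,0]]}}

```text
clock: 25.12
ee_pos: [0.5307, -0.0401, 0.2824]
tool_rot: [-2.976, -0.122, -0.948]
wrist_force: [-13.4, 1.3, 11.2]
gripper_width: 0.0371
```

```bash
python3 foot.py
```

```text
25.12 foot [ 4.8  2.  -0.4] tcp [ 3.  -4.6 93.5] F slot [-5.9  2.  16.4] M [0.16 1.35 0.08]
tool z in slot [ 0.093  0.006 -0.996] y [ 0.023 -1.    -0.003] g 0.0371 q [-0.39 -0.52  2.2   0.33  0.92  0.97]
```

>>> {"op": "move_arm", "data": {"targets": [[-1,0,0,-3,0],[-1,-1.2,-3,-4,0],[-1,-1.5,-4,-3.5,0],[-1,-1.5,-4,-3.5,0],[-1,-1.5,-4,-3.2,0],[-1,-1.5,-4,-3,0],[-1,-1.5,-4,-3,0],[-1,0,0,0,0]]}}

```text
clock: 26.12
ee_pos: [0.3276, 0.1924, 0.4262]
tool_rot: [-2.986, -0.121, -0.905]
wrist_force: [-0.3, -0.8, -2.7]
gripper_width: 0.037
```

```bash
python3 st.py;python3 foot.py
```

```text
26.12 q [ 0.547 -0.887  2.119 -0.261  1.381  2.016] p [0.3276 0.1924 0.4262] g 0.037 F [-0.3 -0.8 -2.7]
x [0.829 0.069 0.555] y [ 0.08  -0.997  0.004] z [ 0.5534  0.0404 -0.8319]
xyaw 4.73
slotpos [-89.2 239.2 312.6]
26.12 foot [-90.  246.1 218.8] tcp [-89.2 239.2 312.6] F slot [-1.7 -0.8 -2.2] M [-0.    0.5  -0.03]
tool z in slot [ 0.065  0.009 -0.998] y [ 0.021 -1.    -0.007] g 0.037 q [ 0.55 -0.89  2.12 -0.26  1.38  2.02]
```

>>> {"op": "move_arm", "data": {"targets": [[-1,0,-5,0,0],[-1,-0.5,-5,-0.3,0],[-1,-2,1.5,-1.4,0],[-1,-2.2,3,-1.5,0],[-1,-2,3,-1.5,0]]}}

```text
clock: 26.75
ee_pos: [0.2477, 0.2177, 0.4222]
tool_rot: [3.011, 0.116, 0.889]
wrist_force: [0.1, 0.1, -1.0]
gripper_width: 0.0366
```

```bash
python3 st.py;python3 foot.py
```

```text
26.75 q [ 0.901 -0.913  2.131 -0.425  1.529  2.327] p [0.2477 0.2177 0.4222] g 0.0366 F [ 0.1  0.1 -1. ]
x [0.837 0.071 0.542] y [ 0.071 -0.997  0.021] z [ 0.5425  0.0209 -0.8398]
xyaw 4.85
slotpos [-159.   269.1  348.3]
26.75 foot [-161.2  274.2  254.4] tcp [-159.   269.1  348.3] F slot [-0.4  0.1 -0.9] M [-0.05  0.44  0.01]
tool z in slot [ 0.05  -0.01  -0.999] y [ 0.022 -1.     0.012] g 0.0366 q [ 0.9  -0.91  2.13 -0.43  1.53  2.33]
```

>>> {"op": "move_arm", "data": {"targets": [[-1,-1.5,3.3,-0.9,0],[-1,-1.5,3.3,-0.9,0],[-1,-1.5,3.3,-0.9,0]]}}

```text
clock: 27.12
ee_pos: [0.2221, 0.1894, 0.4438]
tool_rot: [2.958, 0.078, 0.817]
wrist_force: [0.4, 0.4, -2.0]
gripper_width: 0.0364
```

```bash
python3 st.py;python3 foot.py
```

```text
27.12 q [ 0.957 -0.911  2.08  -0.472  1.676  2.353] p [0.2221 0.1894 0.4438] g 0.0364 F [ 0.4  0.4 -2. ]
x [0.857 0.068 0.51 ] y [ 0.03  -0.996  0.083] z [ 0.5138 -0.0558 -0.8561]
xyaw 4.52
slotpos [-171.7  242.4  380.6]
27.12 foot [-177.4  240.4  286.8] tcp [-171.7  242.4  380.6] F slot [-0.7  0.3 -2. ] M [0.01 0.48 0.04]
tool z in slot [ 0.013 -0.085 -0.996] y [ 0.017 -0.996  0.085] g 0.0364 q [ 0.96 -0.91  2.08 -0.47  1.68  2.35]
```

```bash
cat >> foot.py <<'E'
import sys
a=[float(v) for v in sys.argv[1:]]
if a: print('tool shift cm',(((np.array(a)-(F-o)@S*1000)@(S.T@R))/10).round(2))
E
python3 foot.py 0 0 60
```

```text
27.12 foot [-177.4  240.4  286.8] tcp [-171.7  242.4  380.6] F slot [-0.7  0.3 -2. ] M [0.01 0.48 0.04]
tool z in slot [ 0.013 -0.085 -0.996] y [ 0.017 -0.996  0.085] g 0.0364 q [ 0.96 -0.91  2.08 -0.47  1.68  2.35]
tool shift cm [17.02 22.32 24.88]
```

>>> {"op": "move_arm", "data": {"targets": [[-1,2.4,3.2,3.5,0.8],[-1,2.4,3.2,3.5,0],[-1,2.4,3.2,3.5,0],[-1,2.4,3.2,3.5,0],[-1,2.4,3.2,3.5,0],[-1,2.4,3.2,3.5,0],[-1,1,2,1.5,0],[-1,0,0,0,0]]}}

```text
clock: 28.12
ee_pos: [0.4904, -0.0169, 0.3433]
tool_rot: [2.961, 0.051, 0.792]
wrist_force: [-0.4, 0.4, -2.3]
gripper_width: 0.0365
```

```bash
python3 foot.py 0 0 30
```

```text
28.12 foot [-7.3 18.3 71.9] tcp [ -0.2  20.9 165.6] F slot [-1.5  0.4 -1.8] M [ 0.07  0.45 -0.01]
tool z in slot [-0.003 -0.094 -0.996] y [ 0.002 -0.996  0.094] g 0.0365 q [-0.23 -0.61  2.12  0.06  1.11  1.29]
tool shift cm [0.74 1.43 4.34]
```

>>> {"op": "move_arm", "data": {"targets": [[-1,0.3,0.6,1.5,0],[-1,0.3,0.6,1.5,0],[-1,0.1,0.2,0.8,0],[-1,0,0,0,0]]}}

```text
clock: 28.62
ee_pos: [0.5166, -0.034, 0.3123]
tool_rot: [2.962, 0.05, 0.791]
wrist_force: [-0.3, 1.4, -2.2]
gripper_width: 0.0368
```

```bash
python3 foot.py 0 0 15; python3 - <<'E'
from look import *
from scipy.spatial.transform import Rotation as Ro
a=snap('scene','s8.png');b=snap('top','t8.png')
s=robot.read_state();R=Ro.from_rotvec(s['tool_rot']).as_matrix();p=s['ee_pos']
T=Ro.from_euler('yx',[-.028,.056]).as_matrix()
P=np.array([p+R@(T@[4.5,y,z]+[-4.1,-1,0])/1000 for y,z in((35,93.8),(-35,93.8),(-35,8.8),(35,8.8))])
for c,im in(('scene',a),('top',b)):
    im=np.asarray(im).astype(int);q=proj(c,P);print(c,'pred',q.round(1).tolist())
    x0,y0=(q.min(0)-8).astype(int);x1,y1=(q.max(0)+8).astype(int)
    w=im[y0:y1,x0:x1];m=((w[...,0]>75)&(w[...,0]-w[...,2]>35)&(w[...,0]-w[...,1]>18)).astype(np.uint8)
    for r in m:print(''.join('.#'[v] for v in r))
    print(x0,y0)
E
```

```text
28.62 foot [-1.1 -0.2 32.4] tcp [  6.1   2.3 126.2] F slot [-1.3  1.5 -1.7] M [0.06 0.42 0.01]
tool z in slot [-0.004 -0.093 -0.996] y [ 0.002 -0.996  0.093] g 0.0368 q [-0.26 -0.52  2.12  0.08  1.02  1.25]
tool shift cm [ 0.12 -0.19  1.73]
scene pred [[265.3, 216.5], [287.5, 210.9], [284.2, 184.2], [261.4, 189.6]]
..............#########...................
..............#########...................
..............##########..................
..............##########..................
..............###########.................
..............###########.................
..............##########..................
...............#########..................
...............############..##...........
..............##################..........
..............##################..........
..............###################.........
............#####################.........
.........########################.........
..........#######################.........
..........#######################.........
.........########################.........
.........########################.........
.........
[... 1944 characters left out ...]
......
...........#############################........
...........#############################........
...........##############################.......
..........######################################
.........#######.############..###.#############
###########..#....################...###########
#############.....################...####.###...
#.#..####.#.......###############.......#.......
.....................############.......#.......
.........................######.................
............................##..................
................................................
................................................
................................................
260 179
```

```bash
python3 foot.py -0.5 -1 6
```

```text
28.73 foot [-0.4 -0.2 33.3] tcp [  6.7   2.4 127. ] F slot [-0.7  0.  -1.6] M [0.04 0.48 0.01]
tool z in slot [-0.002 -0.094 -0.996] y [ 0.002 -0.996  0.094] g 0.0365 q [-0.26 -0.52  2.12  0.08  1.02  1.25]
tool shift cm [-0.01 -0.17  2.72]
```

>>> {"op": "move_arm", "data": {"targets": [[-1,0,-0.1,1.2,0],[-1,0,-0.1,0.9,0],[-1,0,0,0.4,0],[-1,0,0,0,0]]}}

```text
clock: 29.22
ee_pos: [0.5302, -0.0326, 0.2909]
tool_rot: [2.96, 0.053, 0.795]
wrist_force: [0.4, -0.3, -2.1]
gripper_width: 0.0368
```

```bash
python3 foot.py -0.5 -1 1
```

```text
29.23 foot [0.3 0.4 7.1] tcp [  7.2   3.  100.9] F slot [-0.7 -0.3 -2. ] M [0.06 0.49 0.02]
tool z in slot [-0.001 -0.093 -0.996] y [ 0.003 -0.996  0.093] g 0.0368 q [-0.25 -0.47  2.13  0.07  0.96  1.26]
tool shift cm [-0.08  0.08  0.62]
```

Free descent is now clean. Probing the slot with single rows.

>>> {"op": "move_arm", "data": {"targets": [[-1,-0.1,0,0.6,0]]}}

```text
clock: 29.35
ee_pos: [0.5328, -0.0331, 0.2858]
tool_rot: [2.959, 0.053, 0.797]
wrist_force: [-0.5, 0.2, -3.0]
gripper_width: 0.0366
```

```bash
python3 foot.py -0.5 -1 -4
```

```text
29.35 foot [ 0.  -0.3  1.4] tcp [ 6.8  2.3 95.2] F slot [-1.9  0.3 -2.3] M [0.05 0.47 0.03]
tool z in slot [ 0.    -0.094 -0.996] y [ 0.003 -0.996  0.094] g 0.0366 q [-0.25 -0.46  2.13  0.08  0.95  1.26]
tool shift cm [-0.05  0.02  0.54]
```

>>> {"op": "move_arm", "data": {"targets": [[-1,0,-0.05,0.4,0]]}}

```text
clock: 29.48
ee_pos: [0.5347, -0.0329, 0.2819]
tool_rot: [2.959, 0.053, 0.797]
wrist_force: [0.1, 0.4, -2.4]
gripper_width: 0.0368
```

```bash
python3 foot.py -0.5 -1 -4
```

```text
29.48 foot [-0.2 -0.2 -3. ] tcp [ 6.6  2.4 90.8] F slot [-1.1  0.4 -2.1] M [0.04 0.47 0.02]
tool z in slot [ 0.    -0.094 -0.996] y [ 0.003 -0.996  0.094] g 0.0368 q [-0.25 -0.45  2.13  0.07  0.94  1.26]
tool shift cm [-0.03  0.07  0.11]
```

>>> {"op": "move_arm", "data": {"targets": [[-1,0,-0.05,0.5,0],[-1,0,-0.05,0.5,0]]}}

```text
clock: 29.72
ee_pos: [0.5401, -0.0326, 0.2728]
tool_rot: [2.959, 0.053, 0.797]
wrist_force: [-1.8, -0.4, 0.9]
gripper_width: 0.0366
```

```bash
python3 foot.py -0.5 -1 -30
```

```text
29.73 foot [ -0.1  -0.3 -13.6] tcp [ 6.7  2.3 80.2] F slot [-1.2 -0.3  1.7] M [0.04 0.69 0.01]
tool z in slot [ 0.001 -0.094 -0.996] y [ 0.003 -0.996  0.094] g 0.0366 q [-0.24 -0.43  2.13  0.07  0.91  1.26]
tool shift cm [-0.05 -0.08  1.64]
```

>>> {"op": "move_arm", "data": {"targets": [[-1,0,-0.05,0.5,0],[-1,0,-0.05,0.5,0]]}}

```text
clock: 29.98
ee_pos: [0.545, -0.0323, 0.2633]
tool_rot: [2.959, 0.053, 0.795]
wrist_force: [-4.0, 0.0, -0.4]
gripper_width: 0.0369
```

```bash
python3 foot.py -0.5 -1 -30
```

```text
29.98 foot [ -0.8  -0.3 -24.3] tcp [ 6.2  2.4 69.5] F slot [-3.7  0.3  1.6] M [-0.01  0.95 -0.03]
tool z in slot [-0.001 -0.094 -0.996] y [ 0.004 -0.996  0.094] g 0.0369 q [-0.24 -0.41  2.14  0.07  0.89  1.27]
tool shift cm [0.03 0.02 0.58]
```

>>> {"op": "move_arm", "data": {"targets": [[-1,0,-0.05,0.6,0],[-1,0,-0.05,0.6,0],[-1,0,-0.05,0.6,0]]}}

```text
clock: 30.35
ee_pos: [0.5543, -0.0319, 0.2462]
tool_rot: [2.96, 0.054, 0.794]
wrist_force: [-3.6, -0.1, -1.2]
gripper_width: 0.0365
```

```bash
python3 foot.py
```

```text
30.35 foot [ -1.2  -0.4 -43.7] tcp [ 5.7  2.2 50.1] F slot [-3.7  0.1  0.8] M [-0.05  0.92  0.06]
tool z in slot [-0.002 -0.094 -0.996] y [ 0.004 -0.996  0.094] g 0.0365 q [-0.23 -0.36  2.14  0.07  0.84  1.27]
```

>>> {"op": "move_arm", "data": {"targets": [[-1,0,-0.05,0.6,0],[-1,0,-0.05,0.6,0]]}}

```text
clock: 30.6
ee_pos: [0.5606, -0.0317, 0.2347]
tool_rot: [2.96, 0.054, 0.793]
wrist_force: [-3.7, -0.6, 0.3]
gripper_width: 0.0365
```

```bash
python3 foot.py
```

```text
30.6 foot [ -1.7  -0.5 -56.8] tcp [ 5.4  2.1 37. ] F slot [-3.1 -0.4  2.1] M [-0.    0.92 -0.03]
tool z in slot [-0.002 -0.094 -0.996] y [ 0.004 -0.996  0.094] g 0.0365 q [-0.23 -0.33  2.14  0.07  0.81  1.28]
```

>>> {"op": "move_arm", "data": {"targets": [[-1,0,-0.05,0.6,0],[-1,0,-0.05,0.6,0],[-1,0,-0.05,0.6,0],[-1,0,-0.05,0.4,0]]}}

```text
clock: 31.1
ee_pos: [0.572, -0.031, 0.2134]
tool_rot: [2.961, 0.053, 0.791]
wrist_force: [-3.8, -0.2, -1.7]
gripper_width: 0.0369
```

```bash
python3 foot.py
```

```text
31.1 foot [ -2.5  -0.5 -80.9] tcp [ 4.6  2.1 12.8] F slot [-4.1  0.1  0.4] M [-0.07  0.9  -0.  ]
tool z in slot [-0.004 -0.093 -0.996] y [ 0.004 -0.996  0.093] g 0.0369 q [-0.22 -0.28  2.13  0.07  0.76  1.28]
```

>>> {"op": "move_arm", "data": {"targets": [[0.45,0,0,0,0],[0.45,0,0,0,0],[0.45,0,0.1,-1.5,0],[0.45,0,0.2,-2,0],[0.45,0,0.2,-2,0],[-1,0,0,0,0],[-1,0,0,0,0],[-1,0,0,0,0]], "squeeze": 60}}

```text
clock: 32.1
ee_pos: [0.5465, -0.0328, 0.2703]
tool_rot: [2.954, 0.053, 0.81]
wrist_force: [-0.7, -0.6, 0.3]
gripper_width: 0.0072
```

```bash
python3 foot.py; python3 - <<'E'
from look import *
a=snap('scene','s9.png');b=snap('top','t9.png')
for c in('scene','top'):
    print(c,robot.spot_point('tablet_mid',c)[:2],robot.recognise('tablet_mid',c)[:2])
V=(.5745,-.033,.0576)
P=slot2w(V,[(5,20,39),(5,-20,39),(5,-20,0),(5,20,0)])
for c,im in(('scene',a),('top',b)):
    im=np.asarray(im).astype(int);q=proj(c,P);print(c,'pred tongue',q.round(1).tolist())
    x0,y0=(q.min(0)-6).astype(int);x1,y1=(q.max(0)+6).astype(int)
    w=im[y0:y1,x0:x1];m=((w[...,0]>75)&(w[...,0]-w[...,2]>35)&(w[...,0]-w[...,1]>18)).astype(np.uint8)
    for r in m:print(''.join('.#'[v] for v in r))
    print(x0,y0)
E
```

```text
32.1 foot [  5.1  -1.  -19. ] tcp [11.   1.8 74.8] F slot [-0.5 -0.5  0.6] M [ 0.05  0.22 -0.01]
tool z in slot [ 0.01  -0.096 -0.995] y [ 0.003 -0.995  0.096] g 0.0072 q [-0.24 -0.42  2.13  0.07  0.89  1.27]
scene [{'location': [279.3, 229.0], 'p': 0.72}] [{'extent': [266.3, 207.4, 287.0, 228.5], 'p': 0.73}]
top [{'location': [284.7, 183.7], 'p': 0.57}] [{'extent': [272.2, 181.4, 299.2, 191.0], 'p': 0.51}, {'extent': [422.2, 215.0, 460.1, 246.2], 'p': 0.38}]
scene pred tongue [[282.6, 210.1], [269.9, 213.7], [272.2, 225.6], [284.7, 221.9]]
...........................
...........................
...........................
...........................
...........................
...........................
................######.....
............##########.....
.........#############.....
........##############.....
........##############...##
........###################
........###################
.........##################
.........################..
.........##################
......#####################
...########################
#######################.#..
#####...##############.....
##...##############........
##....########............#
......#####............####
......#............########
...............############
............##############.
.........#############.....
263 204
top pred tongue [[276.8, 188.9], [293.4, 188.4], [292.7, 184.3], [276.7, 184.9]]
.............................
.............................
.............................
.............................
.............................
.............................
.............................
..........##.###############.
.###########################.
.#############.#############.
.###########.......###.#####.
.#..#####....................
......###............##......
......##..............#......
.............................
.............................
270 178
```

>>> {"op": "move_arm", "data": {"targets": [[-1,-0.6,-0.1,0,0],[-1,-0.3,-0.1,1,0],[-1,0,-0.1,1,0],[-1,0,-0.05,0.6,0]]}}

```text
clock: 32.9
ee_pos: [0.5519, -0.0314, 0.2405]
tool_rot: [2.954, 0.052, 0.809]
wrist_force: [-0.3, -0.5, 0.8]
gripper_width: -0.0
```

```bash
python3 foot.py
```

```text
32.9 foot [ -5.2   0.1 -47.5] tcp [ 0.8  2.9 46.3] F slot [ 0.1 -0.5  0.8] M [ 0.02  0.27 -0.03]
tool z in slot [ 0.009 -0.095 -0.995] y [ 0.003 -0.995  0.096] g -0.0 q [-0.23 -0.37  2.16  0.07  0.82  1.27]
```

>>> {"op": "move_arm", "data": {"targets": [[-1,0,-0.05,0.5,0],[-1,0,-0.05,0.5,0],[-1,0,-0.05,0.5,0]]}}

```text
clock: 33.28
ee_pos: [0.56, -0.0308, 0.2262]
tool_rot: [2.955, 0.053, 0.807]
wrist_force: [-2.4, -0.1, 1.0]
gripper_width: 0.0003
```

```bash
python3 foot.py
```

```text
33.27 foot [ -5.4   0.3 -63.9] tcp [ 0.7  3.  29.9] F slot [-1.6 -0.   2. ] M [ 0.06  0.48 -0.03]
tool z in slot [ 0.007 -0.095 -0.995] y [ 0.003 -0.995  0.095] g 0.0003 q [-0.23 -0.33  2.16  0.07  0.78  1.27]
```

>>> {"op": "move_arm", "data": {"targets": [[-1,0,-0.05,0.6,0],[-1,0,-0.05,0.6,0]]}}

```text
clock: 33.52
ee_pos: [0.5664, -0.0305, 0.2153]
tool_rot: [2.955, 0.053, 0.807]
wrist_force: [-1.5, -0.9, 1.6]
gripper_width: -0.0001
```

```bash
python3 foot.py
```

```text
33.52 foot [ -5.4   0.2 -76.6] tcp [ 0.8  2.9 17.2] F slot [-0.5 -0.8  2.2] M [0.01 0.55 0.01]
tool z in slot [ 0.007 -0.095 -0.995] y [ 0.003 -0.995  0.095] g -0.0001 q [-0.22 -0.3   2.15  0.07  0.75  1.28]
```

>>> {"op": "move_arm", "data": {"targets": [[-1,0,-0.05,0.5,0],[-1,0,-0.05,0.5,0],[-1,0,0,0.2,0]]}}

```text
clock: 33.9
ee_pos: [0.5731, -0.0302, 0.2038]
tool_rot: [2.955, 0.053, 0.807]
wrist_force: [0.2, -0.1, 0.4]
gripper_width: -0.0002
```

```bash
python3 foot.py; python3 - <<'E'
from look import *
for c in('scene','top'):
    snap(c,c[0]+'10.png'); print(c,robot.spot_point('tablet_mid',c)[:2],robot.recognise('tablet_mid',c)[:2])
E
```

```text
33.9 foot [ -5.4   0.1 -89.9] tcp [0.8 2.8 3.9] F slot [ 0.3 -0.1  0.3] M [0.03 0.24 0.02]
tool z in slot [ 0.007 -0.095 -0.995] y [ 0.003 -0.995  0.095] g -0.0002 q [-0.22 -0.27  2.15  0.07  0.72  1.28]
scene [] []
top [] []
```

>>> {"op": "move_arm", "data": {"targets": [[-0.3,0,0,-2.5,0],[-0.3,0,0,-3,0],[-0.3,0,-2.5,-0.5,0],[-0.3,0,-2.5,-0.3,0],[-0.3,0,-2,0,0],[-0.3,0,-1,0,0],[-0.3,0,0,0,0]]}}

```text
clock: 35.08
ee_pos: [0.5396, 0.0553, 0.2561]
tool_rot: [2.952, 0.05, 0.815]
wrist_force: [0.8, -0.1, -0.2]
gripper_width: 0.0299
```

```bash
cat > go.py <<'E'
from foot import *
E
sed -i 's/^a=.*/a=[float(v) for v in sys.argv[1:4]]/; s/^if a: print.*/if a: print("tool shift cm",(((np.array(a)-(F-o)@S*1000)@(S.T@R))\/10).round(2),"for tcp",(((np.array(a)-(p-o)@S*1000)@(S.T@R))\/10).round(2))/' foot.py; python3 foot.py 0 88 14
```

```text
35.08 foot [ -3.4  87.3 -30.4] tcp [ 2.2 90.2 63.5] F slot [ 0.6 -0.2 -0.6] M [0.02 0.29 0.05]
tool z in slot [ 0.013 -0.096 -0.995] y [ 0.002 -0.995  0.096] g 0.0299 q [-0.   -0.4   2.15 -0.09  0.86  1.57]
tool shift cm [ 0.39  0.36 -4.42] for tcp [-0.29 -0.26  4.94]
```

>>> {"op": "move_arm", "data": {"targets": [[-0.3,-0.2,-0.2,2,0],[-0.3,-0.1,-0.1,2,0],[-0.3,0,0,0.9,0],[-0.3,0,0,0,0]]}}

```text
clock: 35.58
ee_pos: [0.5635, 0.0533, 0.2131]
tool_rot: [2.951, 0.049, 0.819]
wrist_force: [-0.1, -0.0, 0.3]
gripper_width: 0.03
```

```bash
python3 foot.py 0 88 14
```

```text
35.58 foot [ -4.   83.8 -79.5] tcp [ 1.3 86.8 14.3] F slot [ 0.1 -0.   0.3] M [ 0.02  0.22 -0.01]
tool z in slot [ 0.015 -0.097 -0.995] y [ 0.001 -0.995  0.097] g 0.03 q [-0.01 -0.29  2.15 -0.1   0.74  1.58]
tool shift cm [ 0.55  0.49 -9.34] for tcp [-0.13 -0.13  0.02]
```

>>> {"op": "move_arm", "data": {"targets": [[-1,-0.1,-0.1,0,0],[-1,0,0,0,0],[-1,0,0,0,0],[-1,0,1.3,0.12,0],[-1,0,1.3,0.12,0],[-1,0,1.3,0.12,0],[-1,0,1.3,0.12,0],[-1,0,1.3,0.12,0]], "squeeze": 40}}

```text
clock: 36.58
ee_pos: [0.5664, -0.0086, 0.2133]
tool_rot: [2.956, 0.051, 0.824]
wrist_force: [3.8, 1.1, -4.1]
gripper_width: 0.0098
```

```bash
python3 foot.py 0 0 14
```

```text
36.58 foot [ -4.3  22.6 -79. ] tcp [ 0.9 24.8 14.9] F slot [ 1.3  0.8 -5.5] M [0.8  0.08 0.49]
tool z in slot [ 0.018 -0.09  -0.996] y [ 0.    -0.996  0.09 ] g 0.0098 q [-0.17 -0.31  2.17  0.04  0.74  1.34]
tool shift cm [ 0.59  3.09 -9.05] for tcp [-0.09  2.47  0.31]
```

>>> {"op": "move_arm", "data": {"targets": [[-1,0,1.2,0.15,0],[-1,0,1,0.1,0],[-1,0,0.5,0.05,0],[-1,0,0.4,0,0]]}}

```text
clock: 37.08
ee_pos: [0.5678, -0.0342, 0.2132]
tool_rot: [2.97, 0.05, 0.827]
wrist_force: [4.4, 27.2, -1.0]
gripper_width: 0.0099
```

```bash
python3 foot.py 0 0 14
```

```text
37.08 foot [ -4.3  -1.8 -79.1] tcp [ 0.8 -0.8 14.8] F slot [ 4.7 26.9 -3.8] M [ 4.29 -0.23  2.72]
tool z in slot [ 0.017 -0.077 -0.997] y [-0.004 -0.997  0.077] g 0.0099 q [-0.25 -0.3   2.16  0.12  0.75  1.23]
tool shift cm [ 0.6   0.53 -9.29] for tcp [-0.08 -0.09  0.07]
```

>>> {"op": "move_arm", "data": {"targets": [[-0.3,0,0,0,0],[-0.3,0,0,0,0],[-0.3,0,0,-2,0],[-0.3,0,0,-3,0],[-1,0,0,-3,0],[-1,1.2,2.4,0,0],[-1,1.2,2.4,0,0],[-1,1,2.2,0,0]]}}

```text
clock: 38.08
ee_pos: [0.5566, -0.1017, 0.3102]
tool_rot: [2.96, 0.054, 0.833]
wrist_force: [0.3, 0.1, -0.3]
gripper_width: 0.0002
```

```bash
python3 foot.py 35.5 -72 80; python3 - <<'E'
from look import *
for c in('scene','top'):
    snap(c,c[0]+'11.png'); print(c,robot.spot_point('shutter_fin',c)[:1],robot.spot_point('pin_head',c)[:1],proj(c,slot2w((.5745,-.033,.0576),[(0,0,20),(35,-72,62.5),(35,-72,42.5)])).round(1).tolist())
E
```

```text
38.08 foot [ 31.5 -69.3  12.4] tcp [ 36.2 -67.6 106.4] F slot [ 0.1  0.  -0.4] M [ 0.05  0.25 -0.01]
tool z in slot [ 0.023 -0.084 -0.996] y [ 0.001 -0.996  0.084] g 0.0002 q [-0.42 -0.39  2.05  0.2   0.97  1.05]
tool shift cm [ 0.55  0.84 -6.7 ] for tcp [-0.13  0.22  2.66]
scene [{'location': [276.7, 217.5], 'p': 0.7}] [{'location': [254.4, 215.3], 'p': 0.63}] [[276.8, 217.2], [254.5, 214.6], [255.8, 221.0]]
top [{'location': [285.8, 191.6], 'p': 0.64}] [{'location': [314.7, 174.9], 'p': 0.45}] [[285.0, 188.6], [315.9, 177.8], [315.0, 175.8]]
```

>>> {"op": "move_arm", "data": {"targets": [[-1,-0.1,0.2,1.2,0],[-1,0,0.1,1,0],[-1,0,0,0.3,0]]}}

```text
clock: 38.75
ee_pos: [0.5679, -0.1027, 0.2841]
tool_rot: [2.964, 0.058, 0.829]
wrist_force: [-0.2, -0.4, 0.6]
gripper_width: -0.0001
```

```bash
python3 foot.py 35.5 -72 65
```

```text
38.75 foot [ 27.9 -70.5 -15.8] tcp [ 32.9 -69.2  78.1] F slot [ 0.2 -0.4  0.6] M [0.02 0.25 0.  ]
tool z in slot [ 0.02  -0.08  -0.997] y [ 0.002 -0.997  0.08 ] g -0.0001 q [-0.41 -0.34  2.06  0.2   0.91  1.04]
tool shift cm [ 0.91  0.8  -8.03] for tcp [0.23 0.18 1.33]
```

>>> {"op": "move_arm", "data": {"targets": [[-1,0,-0.05,0.5,0],[-1,0,-0.05,0.5,0],[-1,0,-0.05,0.5,0]]}}

```text
clock: 39.12
ee_pos: [0.576, -0.1018, 0.271]
tool_rot: [2.964, 0.059, 0.827]
wrist_force: [-6.3, -0.1, 4.8]
gripper_width: -0.0
```

```bash
python3 foot.py 35.5 -72 65
```

```text
39.12 foot [ 28.3 -70.2 -31.2] tcp [ 33.3 -68.8  62.7] F slot [-3.1  0.3  7.3] M [-0.03  0.93 -0.01]
tool z in slot [ 0.019 -0.08  -0.997] y [ 0.003 -0.997  0.08 ] g -0.0 q [-0.4  -0.31  2.06  0.2   0.88  1.04]
tool shift cm [ 0.9   0.96 -9.56] for tcp [ 0.22  0.34 -0.2 ]
```

>>> {"op": "move_arm", "data": {"targets": [[-1,0,0,0.5,0],[-1,0,0,0.4,0]]}}

```text
clock: 39.38
ee_pos: [0.5807, -0.1021, 0.2629]
tool_rot: [2.965, 0.06, 0.827]
wrist_force: [-4.6, 1.2, 5.3]
gripper_width: 0.0003
```

```bash
python3 foot.py
```

```text
39.38 foot [ 28.2 -70.6 -40.5] tcp [ 33.3 -69.3  53.4] F slot [-1.3  1.5  6.9] M [0.2  0.42 0.05]
tool z in slot [ 0.018 -0.08  -0.997] y [ 0.004 -0.997  0.08 ] g 0.0003 q [-0.4  -0.29  2.06  0.2   0.86  1.04]
```

>>> {"op": "move_arm", "data": {"targets": [[-1,0,0,0.4,0]]}}

```text
clock: 39.5
ee_pos: [0.5822, -0.1021, 0.2628]
tool_rot: [2.964, 0.063, 0.825]
wrist_force: [-56.6, 7.2, 48.4]
gripper_width: -0.0
```

```bash
python3 foot.py
```

```text
39.5 foot [ 29.4 -70.8 -41.4] tcp [ 34.6 -69.5  52.5] F slot [-24.4  10.4  69.9] M [0.79 4.36 0.25]
tool z in slot [ 0.018 -0.08  -0.997] y [ 0.006 -0.997  0.08 ] g -0.0 q [-0.39 -0.29  2.05  0.2   0.86  1.04]
```

>>> {"op": "move_arm", "data": {"targets": [[-1,0,0,-2,0],[-1,0,0,-4,0],[-1,-3,0,-5,0],[-1,-5,0,-3,0],[-1,-5,3,-2,0],[-1,-3,4,0,0],[-1,0,0,0,0]]}}

```text
clock: 40.38
ee_pos: [0.3621, -0.1749, 0.328]
tool_rot: [2.951, 0.067, 0.832]
wrist_force: [0.5, 0.4, -0.2]
gripper_width: 0.0002
```

```bash
python3 - <<'E'
from look import *
for c in('scene','top'):
    snap(c,c[0]+'12.png'); print(c,robot.spot_point('shutter_fin',c)[:1],robot.spot_point('pin_head',c)[:1],robot.spot_point('tablet_mid',c)[:1],proj(c,slot2w((.5745,-.033,.0576),[(0,0,20),(35,-72,62.5),(35,-72,42.5)])).round(1).tolist())
a=cv2.imread('pics/s12.png');b=cv2.imread('pics/t12.png')
cv2.imwrite('pics/c12.png',np.hstack([cv2.resize(a[130:300,130:400],(400,252)),cv2.resize(b[90:260,150:420],(400,252))]))
s=robot.read_state();print(s['ee_pos'],s['wrist_force'],s['clock'])
E
```

```text
scene [{'location': [273.2, 218.1], 'p': 0.85}] [{'location': [145.0, 263.0], 'p': 0.49}] [] [[276.8, 217.2], [254.5, 214.6], [255.8, 221.0]]
top [{'location': [286.5, 192.1], 'p': 0.73}] [{'location': [311.1, 173.8], 'p': 0.49}] [{'location': [284.9, 188.4], 'p': 0.65}] [[285.0, 188.6], [315.9, 177.8], [315.0, 175.8]]
[ 0.36531568 -0.16909921  0.32890346] [ 0.0715115  -0.66872994 -0.27685693] 40.775
```

```bash
python3 -c "
import cv2,numpy as np
a=cv2.imread('pics/s12.png');b=cv2.imread('pics/t12.png')
cv2.imwrite('pics/c13.png',np.vstack([cv2.resize(a[180:290,120:400],(760,299),interpolation=2),cv2.resize(b[140:250,140:420],(760,299),interpolation=2)]))"
```

```text
(no output)
```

View pics/c13.png

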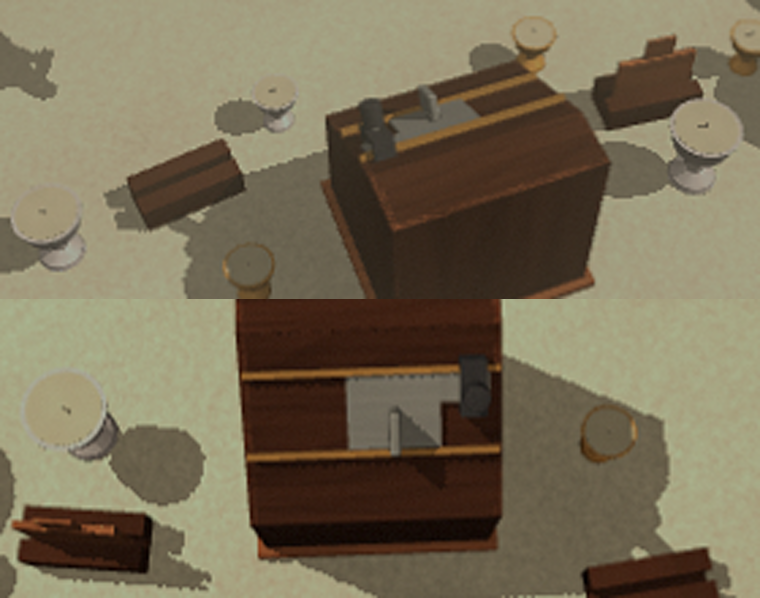

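The shutter is closed (scene (440,115), top (395,410)) and the pin is down in its bridge (top (475,390)). The right stand is empty, and the wide tablet and lamps are standing. One pixel comparison with the first pictures, then I'll hand in.

```bash
python3 - <<'E'
from look import *
for c in 'st':
    a,b=(cv2.imread(f'pics/{c}{n}.png').astype(int) for n in(0,12))
    if c=='s':box=(195,245,240,310)
    else: box=(150,205,262,322)
    y0,y1,x0,x1=box;d=np.abs(a-b).max(2);print(c,'face: mean',d[y0:y1,x0:x1].mean().round(2),'px>40:',(d[y0:y1,x0:x1]>40).sum())
    n,_,st,ce=cv2.connectedComponentsWithStats((d>40).astype(np.uint8));print([(s[:5].tolist()) for s in st[1:] if s[4]>12])
robot.hand_in()
E
```

```text
s face: mean 1.91 px>40: 0
[[161, 0, 8, 10, 19], [195, 0, 60, 24, 753], [288, 0, 6, 5, 23], [326, 0, 14, 25, 142], [269, 6, 18, 27, 238], [148, 16, 25, 35, 520], [204, 21, 17, 21, 188], [90, 37, 24, 19, 139], [84, 45, 14, 15, 91], [224, 49, 41, 14, 258], [94, 57, 13, 5, 29], [187, 57, 27, 12, 161], [28, 64, 32, 47, 725], [74, 74, 45, 16, 252], [200, 86, 17, 6, 52], [200, 92, 15, 6, 47], [279, 93, 25, 31, 311], [35, 97, 191, 94, 3854], [258, 113, 19, 18, 199], [70, 122, 7, 10, 15], [108, 151, 117, 31, 1702], [64, 182, 10, 3, 18], [84, 187, 19, 16, 132], [113, 188, 28, 29, 435], [47, 192, 3, 9, 18], [51, 199, 8, 7, 34], [34, 200, 7, 11, 49], [0, 223, 9, 20, 99], [173, 226, 21, 16, 165], [149, 246, 18, 8, 64]]
t face: mean 4.34 px>40: 0
[[385, 239, 15, 3, 25], [375, 242, 8, 4, 24], [399, 252, 25, 13, 130], [321, 267, 239, 153, 14109], [427, 318, 38, 64, 1170], [227, 335, 103, 53, 3047], [108, 344, 117, 76, 3928], [469, 352, 4, 37, 78], [255, 389, 15, 2, 18]]
the job is handed in; nothing more can be done
```

I posted the narrow tablet through the slot into the box, then closed the shutter and pushed the pin fully home. The job was handed in at about 40.8 s with the gripper clear of everything.

**How it went**
- I pulled the pin to its stop and slid the shutter 88 mm to its open stop.
- The moves could not tilt the tool directly, so I got the 30° lean by driving the arm against its reach limits. In doing so, joints 2 and 3 read 0.001 to 0.003 rad past the rounded range figures: joint 2 at -0.913 (limit -0.91) and joint 3 at 0.088 (limit 0.09).
- The first try at the slot struck the face with about 24 N. I backed off, corrected the lean, and the second try went in cleanly.
- After the gripper let go, closed fingers pushed the tablet past the rubber shoe.

**Last checks**
- **Tablet:** the push force fell to zero and, right after the push, the networks found no tablet in either picture. In the last top picture they reported one at the closed shutter (p 0.65), a place they had also named wrongly at the start. The picture shows only the shutter there.
- **Shutter:** it was pushed against its closed stop with 27 N.
- **Pin:** it travelled its full length and stopped hard, with a brief wrist force of about 74 N (limit 120 N).
- **Comparison with the first pictures:** the sloping face showed no pixel changed by more than 40 levels.
- **Wide tablet and lamps:** the wide tablet and the lamps in the last view were standing in place. The other changes were the arm, its shadow and the emptied stand, judging by where they lie. The arm hid part of the top picture.
- **Pin position from the networks:** in the last scene picture they placed the pin head wrongly, on a lamp. The picture itself shows the pin in.

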